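# Line up specimen blocks on the cranked photo tray

### The arm

A 6-joint arm with a two-finger parallel gripper is mounted at the origin on the work surface. World frame = base frame: x ahead of the robot, y to its left, z up, the work surface at z = 0. Lengths are in m, angles in rad, forces in N, time in s.
With the tool pointing down it reaches from about 0.375 to 0.925 m from the base axis. Payload 5.7 kg.
Tool frame: the origin (TCP) lies on the centre line of the jaws, within the pads' length; the fingertips stand 17 mm ahead of it and the grasp point (between the pads) lies 2 mm behind it; z points along the fingers, y is the line along which they close (so a half turn about z gives the same grasp; the last joint's range is limited). The gripper opens to 85 mm and grips with 20 to 120 N. Pads are 22 mm wide; open, the fingers measure 114 mm over their backs; the gripper's body (76 mm by 85 mm) begins 54 mm behind the grasp point. The pads swing forward as they close: fully open they stand 13 mm farther back than shut.
Start: joints at [1.172, 0.359, 1.51, -0, 1.272, -0.115], TCP at [0.168, 0.576, 0.248] pointing down, gripper open.
Joint ranges: [-2.97, 2.97], [-1.01, 2.36], [0.21, 2.38], [-0.96, 4.11], [0.2, 2.71], [-2.98, 2.98]. Speed limits (rad/s): [2.39, 2.39, 3.14, 3.14, 3.14, 3.14].

### API

Orientations are given as a unit quaternion [w, x, y, z].
In Python, from plant import bot gives the robot as it stands.
- The arm moves only by the shell command python3 -m jog 'ROWS' [FORCE]. ROWS is text: rows parted by semicolons, each of 7 numbers parted by spaces: the shift along the tool's x, y, z normalised to -1 to 1, where 1 is 5 cm, then the turn, a rotation vector about the tool's x, y, z normalised to -1 to 1, where 1 is 8 degrees, then the opening, from -1 (shut) to 1 (fully open), so that 0 is half open. A call has 1 to 12 rows; each row shifts and turns the commanded pose from where the row before left it, along the tool's axes as they then stand; what a row does not reach is not made up. A row lasts 1/10 s, in which the tool goes at most 50 mm and 8.59 degrees, less where a joint would pass 70% of its speed; a pose out of reach is approached as far as the arm can. A call with a number of a shift or a turn outside -1 to 1 is refused whole. A call with a gripper value outside its range is refused whole. The fingers move at their own pace and stop on an object; FORCE is the grip in N (left out, the last holds). Time passes only in rows, so rows that do not move let the fingers close. It gives the time, the measured TCP pose, the force, the opening and the grip force at its end, in the units of the state.
- bot.state(): the state, without advancing time (a new reading comes with each control period).
- bot.snapshot(name): name is "scene" or "top"; returns the picture (400x640x3 uint8, red, green, blue); there is no depth.
- bot.calibration(name): a dict with "mtx" (3x3 intrinsics, pixels), "xyz" and "orientation" of the camera in the world. Camera axes: x right, y down, z forward; pixel columns grow to the right and rows downward; lengths in m; the calibration is good to about 2 mm. A picture is of the moment at which its call begins. calibration takes no time and is no camera call.
- bot.sign_off(): hands the job in; it is judged then, once.
The state is a dict: "t": time; "joint_pos": joint angles; "qvel": joint speeds; "effort": joint torques, N m; "ee_pos": TCP position; "tcp_rot": TCP orientation; "wrist_force": force on the tool from outside, world axes, zero at the start; "wrist_torque": the same for the moment, N m; "gripper_width": finger opening in m; "finger_force": force on a finger pad.
Only numpy, scipy, OpenCV 4.12 (cv2) and the standard library are available. Lean on these libraries where they do the work, as an engineer would, in place of code of your own. Each camera call takes 0.05 s, during which the arm holds its last target. There are 200 camera calls.

### The job

Lay every specimen block from the bench flat, pale face up, on the pale half of the tilting tray, with its long side along the blue fence, and swing the folded red crank handle up until it stands upright. Then crank clockwise until the tray is fully tilted and all blocks have slid into one row against the fence, crank back until the tray is level again with the row still against the fence, and fold the handle down flat into the wheel; never turn the crank with the handle folded. Finally lay the yellow scale bar along the middle of the fence's narrow top, and leave the other things on the bench where they are.

Things in the scene. Friction and masses are not known exactly. Their poses are not given: they have to be found in the camera images.
- block_a: amber specimen block cast in resin, 60 x 36 x 22 mm (its x, y, z), 75 g, with a pale top face showing a dark insect; it lies flat, pale face up. Origin at the centre of its underside, x along the 60 mm side. It may be absent
- block_b: green specimen block cast in resin, 60 x 36 x 22 mm (its x, y, z), 75 g, with a pale top face showing a dark insect; it lies flat, pale face up. Origin at the centre of its underside, x along the 60 mm side. It may be absent
- block_c: red specimen block cast in resin, 60 x 36 x 22 mm (its x, y, z), 75 g, with a pale top face showing a dark insect; it lies flat, pale face up. Origin at the centre of its underside, x along the 60 mm side. It may be absent
- block_d: violet specimen block cast in resin, 60 x 36 x 22 mm (its x, y, z), 75 g, with a pale top face showing a dark insect; it lies flat, pale face up. Origin at the centre of its underside, x along the 60 mm side. It may be absent
- scale_bar: yellow photo scale bar with black marks, 180 x 16 x 18 mm (x, y, z), 70 g, lying on the bench. Origin at the centre of its underside, x along its length
- tray_mid (a point): centre of the tray floor, on its surface, moving with it; 36 mm above the bench when level. x away from the fence, square to it; y along the fence; z out of the floor. Floor 160 (x) by 300 mm (y): fence face at x = -80 mm, 6 mm high rim at +80, 12 mm high end walls at y = -150 and 150. Pale loading half: x = 0 to 80, edged by a black line. A block against the fence has its centre at x = -62 mm
- fence_top (a point): centre of the flat top of the blue fence, on its surface; the top is 20 mm wide (x) and 310 mm long (y), 30 mm above the tray floor, about 66 mm above the bench; axes as tray_mid. The fence is the tray's edge nearest the robot
- crank_hub (a point): point on the vertical axis of the crank wheel, at the height of the handle's pivot (100 mm above the bench); the wheel, 140 mm across, has its top face 24 mm below this point
- handle_pivot (a point): pivot of the folding handle, 55 mm from the hub, turning with the wheel; the pivot's axis is level and tangent to the wheel
- handle_grip (a point): middle of the red grip, on the handle's axis, 55 mm from the pivot. The grip is a free-spinning sleeve, 18 mm in diameter, from 22 to 78 mm from the pivot. Folded, the handle lies level from the pivot across the hub (this point right above the hub, its axis 24 mm above the wheel's face); swung out it stands straight up above the pivot
- crank (a joint): turn of the crank wheel (rad), 0 to 12.57 (two turns), growing clockwise seen from above; starts between 0 and 1, takes about 3 N at the handle, stays where left. The tray tilts 0.042 rad per rad of crank: 0 is level, 12.57 full tilt
- handle (a joint): swing of the folding handle (rad): 0 folded flat into the wheel, 1.57 upright; stiff, stays where it is left
- tray (a joint): tilt of the tray (rad), 0 level, 0.53 full, driven by the crank alone; hinged along the foot of the fence, the far side rising. The floor is smooth metal: blocks slide once it is tilted some 0.27 to 0.4 rad
- petri_dish: clear petri dish, 90 mm wide, 16 mm high; bystander, leave alone. Origin at the centre of its underside
- slide_box: green slide box, 75 x 100 x 33 mm; bystander, leave alone. Origin at the centre of its underside
- beaker: glass beaker, 72 mm wide, 90 mm high; bystander, leave alone. Origin at the centre of its underside
- wash_bottle: white wash bottle with red cap, 64 mm wide, 190 mm high; bystander, leave alone. Origin at the centre of its underside
- stain_jar: amber stain jar with black cap, 56 mm wide, 75 mm high; bystander, leave alone. Origin at the centre of its underside
- spatula: steel spatula with a wooden handle, 170 mm long, lying on the bench; bystander, leave alone
There are look-alikes about, which are no part of the job. Of the things that look like the scale_bar, the largest one is meant.

How it is judged:
On the way, in this order (a step that is already met when the one before it is completed fails the run):
1. every block lies flat on the pale loading half of the tray and the handle stands upright, the crank not yet turned (z of block_a in the frame of tray_mid between -0.006 and 0.006 m and y of block_a in the frame of tray_mid between -0.135 and 0.135 m and x of block_a in the frame of tray_mid between 0 and 0.075 m and linear speed of each of block_a, block_b, block_c, block_d below 0.03 m/s and z of block_b in the frame of tray_mid between -0.006 and 0.006 m and y of block_b in the frame of tray_mid between -0.135 and 0.135 m and x of block_b in the frame of tray_mid between 0 and 0.075 m and z of block_c in the frame of tray_mid between -0.006 and 0.006 m and y of block_c in the frame of tray_mid between -0.135 and 0.135 m and x of block_c in the frame of tray_mid between 0 and 0.075 m and z of block_d in the frame of tray_mid between -0.006 and 0.006 m and y of block_d in the frame of tray_mid between -0.135 and 0.135 m and x of block_d in the frame of tray_mid between 0 and 0.075 m and value of joint handle above 1.3 rad and value of joint crank below 1.8 rad), for 0.2 s.
2. the tray is cranked to full tilt and every block has slid against the fence (z of block_a in the frame of tray_mid between -0.006 and 0.006 m and y of block_a in the frame of tray_mid between -0.135 and 0.135 m and x of block_a in the frame of tray_mid between -0.075 and -0.053 m and angle between the x axis of each of block_a, block_b, block_c, block_d and the y axis of tray_mid, either way round below 0.15 rad and linear speed of each of block_a, block_b, block_c, block_d below 0.03 m/s and z of block_b in the frame of tray_mid between -0.006 and 0.006 m and y of block_b in the frame of tray_mid between -0.135 and 0.135 m and x of block_b in the frame of tray_mid between -0.075 and -0.053 m and z of block_c in the frame of tray_mid between -0.006 and 0.006 m and y of block_c in the frame of tray_mid between -0.135 and 0.135 m and x of block_c in the frame of tray_mid between -0.075 and -0.053 m and z of block_d in the frame of tray_mid between -0.006 and 0.006 m and y of block_d in the frame of tray_mid between -0.135 and 0.135 m and x of block_d in the frame of tray_mid between -0.075 and -0.053 m and value of joint crank above 11.8 rad), for 0.2 s.
3. the tray is cranked back to level and the handle folded flat (value of joint crank below 0.4 rad and value of joint handle below 0.25 rad), for 0.2 s.
At the end, for the whole second after the job is handed in: Every block flat in one row along the fence (within 9 mm and 0.15 rad), tray level (crank under 0.4 rad), handle folded (under 0.25 rad), scale bar at rest along the fence top, centred within 10 mm across, 60 mm along, 0.15 rad (all of step 3 and z of block_a in the frame of tray_mid between -0.006 and 0.006 m and y of block_a in the frame of tray_mid between -0.135 and 0.135 m and x of block_a in the frame of tray_mid between -0.075 and -0.053 m and angle between the x axis of each of block_a, block_b, block_c, block_d and the y axis of tray_mid, either way round below 0.15 rad and linear speed of each of block_a, block_b, block_c, block_d below 0.03 m/s and z of block_b in the frame of tray_mid between -0.006 and 0.006 m and y of block_b in the frame of tray_mid between -0.135 and 0.135 m and x of block_b in the frame of tray_mid between -0.075 and -0.053 m and z of block_c in the frame of tray_mid between -0.006 and 0.006 m and y of block_c in the frame of tray_mid between -0.135 and 0.135 m and x of block_c in the frame of tray_mid between -0.075 and -0.053 m and z of block_d in the frame of tray_mid between -0.006 and 0.006 m and y of block_d in the frame of tray_mid between -0.135 and 0.135 m and x of block_d in the frame of tray_mid between -0.075 and -0.053 m and x of scale_bar in the frame of fence_top between -0.01 and 0.01 m and y of scale_bar in the frame of fence_top between -0.06 and 0.06 m and z of scale_bar in the frame of fence_top between -0.004 and 0.005 m and angle between the x axis of scale_bar and the y axis of fence_top, either way round below 0.15 rad and linear speed of scale_bar below 0.02 m/s and velocity of joint crank below 0.05 rad/s); the robot touches nothing.
It fails at once if the crank is turned while the handle is folded (value of joint handle below 0.8 rad and value of joint crank above 1.8 rad).
It fails at once if a bystander is pushed more than 3 cm (distance of any of petri_dish, slide_box, beaker, wash_bottle, stain_jar, spatula from where it was at the start of the episode above 0.03 m).
Of block_a, block_b, block_c, block_d only 2 to 3 are there at a start; the rules pass over those that are not, and their reading is None.
At some moment in a run one of block_a, block_b, block_c, block_d may be knocked a few centimetres aside while the robot is not near it.
Once in a run the grip may slacken for a moment while it holds something.
It also fails if it takes over 210 s, if anything falls off the work surface, if the arm or the gripper's body presses on something with over 40 N, if the wrist force passes 120 N, or if a joint passes its speed limit or range.

## Working session

There is one attempt and no reset: what is moved stays moved. The work goes in short steps, Python scripts to look and compute and a shell command to move; the robot and the scene stay as the last step left them, time stands still between calls to the robot, and variables do not carry over. Pictures are saved under pics/ and viewed, at most 14 in all, crops included, and the job is handed in when it is done.

```bash
ls; mkdir -p pics; python3 - <<'E'
from plant import bot
import cv2
for n in("scene","top"):
    im=bot.snapshot(n); cv2.imwrite(f"pics/{n}0.png",im[:,:,::-1]); c=bot.calibration(n); print(n,c)
s=bot.state();print(s)
E
```

```text
pics
scene {'mtx': array([[515.46442759,   0.        , 323.17075276],
       [  0.        , 515.46442759, 191.43547595],
       [  0.        ,   0.        ,   1.        ]]), 'xyz': array([1.29354622, 0.64577229, 1.54150683]), 'orientation': array([-0.1301734 ,  0.42727532,  0.85406126, -0.26658967])}
top {'mtx': array([[394.87959057,   0.        , 319.32663085],
       [  0.        , 394.87959057, 202.15364894],
       [  0.        ,   0.        ,   1.        ]]), 'xyz': array([0.31682113, 0.02906999, 1.13479526]), 'orientation': array([ 0.06552829, -0.70163965,  0.70680886, -0.06187965])}
{'t': 0.1, 'joint_pos': array([ 1.17191657e+00,  3.59406742e-01,  1.51134505e+00,  6.77661176e-06,
        1.27254392e+00, -1.15103104e-01]), 'qvel': array([ 8.98247718e-06,  4.78277935e-04, -2.23676381e-03,  1.07138326e-03,
       -3.47484226e-04,  1.79483469e-03]), 'effort': array([-3.38679502e-05, -5.28649521e+01, -2.79352266e+01, -4.25446087e-04,
        5.04210242e-03, -3.29161219e-05]), 'ee_pos': array([0.16775843, 0.57543519, 0.24754533]), 'tcp_rot': array([-2.19566314e-04,  1.41413654e-01,  9.89950228e-01, -8.22741002e-04]), 'wrist_force': array([0.12456838, 0.53838937, 0.60180675]), 'wrist_torque': array([-0.04074265, -0.00436544, -0.02381623]), 'finger_force': 0.0, 'gripper_width': 0.08557163273097078}
```

View pics/scene0.png

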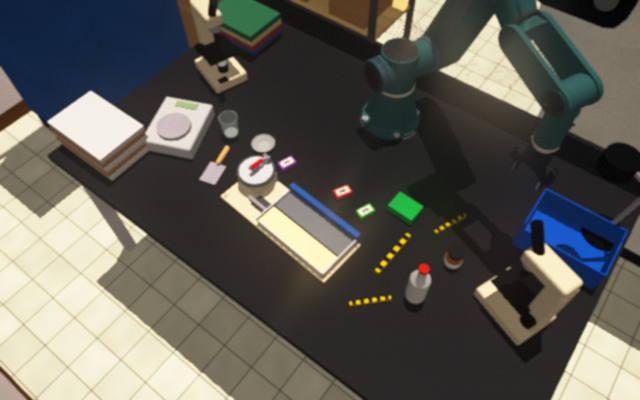

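View pics/top0.png

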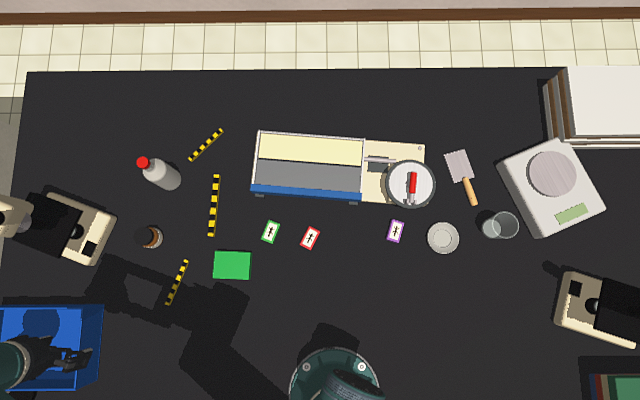

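The top view shows blocks green (270,231), red (310,237) and violet (395,231). The tray is at (308,165), with the fence on the robot side from (250,190) to (362,200). The crank wheel is at (411,184) with its red handle folded.
Yellow bar candidates are (213,205), (205,145) and (176,282). The first is about 62 px, or 178 mm, which makes it the largest and fits 180 mm. I'll measure and confirm it in a crop.

```bash
cat > h.py <<'E'
from plant import bot
import cv2, numpy as np
from scipy.spatial.transform import Rotation as R
def cam(n):
    c=bot.calibration(n); return c["mtx"],c["xyz"],R.from_quat(np.roll(c["orientation"],-1)).as_matrix()
def w(n,uv,z):
    M,p,Q=cam(n); uv=np.atleast_2d(np.array(uv,float))
    d=(np.linalg.inv(M)@np.c_[uv,np.ones(len(uv))].T).T@Q.T
    return p+d*((z-p[2])/d[:,2])[:,None]
def px(n,P):
    M,p,Q=cam(n); q=(np.atleast_2d(P)-p)@Q@M.T; return q[:,:2]/q[:,2:]
def rect(n,mask,z,mn=10):
    out=[]
    for c in cv2.findContours(mask.astype(np.uint8),cv2.RETR_EXTERNAL,cv2.CHAIN_APPROX_NONE)[0]:
        if len(c)<mn: continue
        P=w(n,c[:,0,:],z)[:,:2]; r=cv2.minAreaRect((P*1000).astype(np.float32))
        (cx,cy),(a,b),t=r
        if a<b: a,b,t=b,a,t+90
        out.append((c[:,0,:].mean(0).round(0),round(cx),round(cy),round(a),round(b),round((t+90)%180-90,1)))
    return out
def st():
    s=bot.state(); Q=R.from_quat(np.roll(s["tcp_rot"],-1)).as_matrix()
    return s,s["ee_pos"],Q
E
python3 - <<'E'
from h import *
im=bot.snapshot("top"); hsv=cv2.cvtColor(im,cv2.COLOR_RGB2HSV); g=im.max(2)
sel=np.zeros(g.shape,bool)
m=(g>85); m2=m.copy()
a=np.zeros_like(m); a[215:250,255:410]=1
print("blocks");[print(r) for r in rect("top",m&a,0.022)]
y=(hsv[...,0]>20)&(hsv[...,0]<33)&(hsv[...,1]>150)&(g>90)
y=cv2.morphologyEx(y.astype(np.uint8),cv2.MORPH_CLOSE,np.ones((9,9)))
a[:]=0;a[120:310,150:240]=1
print("bars");[print(r) for r in rect("top",(y>0)&a,0.018)]
b=(hsv[...,0]>100)&(hsv[...,0]<118)&(hsv[...,1]>130)&(g>70);a[:]=0;a[170:210,240:375]=1
print("fence");[print(r) for r in rect("top",b&a,0.066)]
red=((hsv[...,0]<8)|(hsv[...,0]>172))&(hsv[...,1]>150)&(g>90);a[:]=0;a[160:215,390:440]=1
print("handle");[print(r) for r in rect("top",red&a,0.1,6)]
wh=(g>150)&(hsv[...,1]<40);
print("hub px guess",w("top",[[411,184]],0.076))
for z in(0.036,):print(w("top",[[258,131],[364,138],[362,200],[250,190]],z))
cr=lambda i,x0,x1,y0,y1,k:cv2.resize(i[y0:y1,x0:x1,::-1],None,fx=k,fy=k,interpolation=cv2.INTER_CUBIC)
cv2.imwrite("pics/c1.png",cr(im,150,440,115,260,2.7))
cv2.imwrite("pics/c2.png",cr(im,355,440,135,215,7))
E
```

```text
blocks
(array([309., 238.]), 419, 63, 62, 38, -26.9)
(array([395., 231.]), 437, -179, 62, 37, -17.9)
(array([270., 231.]), 438, 174, 62, 37, -21.7)
bars
(array([177., 282.]), 299, 431, 133, 17, -20.8)
(array([214., 205.]), 516, 338, 182, 22, -3.3)
(array([205., 145.]), 696, 370, 131, 18, -44.7)
fence
(array([306., 193.]), 539, 73, 308, 27, 84.7)
handle
(array([412., 182.]), 558, -216, 56, 16, -7.9)
hub px guess [[ 0.55864611 -0.21807957  0.076     ]]
[[ 0.73041842  0.21215945  0.036     ]
 [ 0.70620396 -0.09734935  0.036     ]
 [ 0.52251815 -0.08671379  0.036     ]
 [ 0.55400633  0.23123885  0.036     ]]
```

View pics/c1.png

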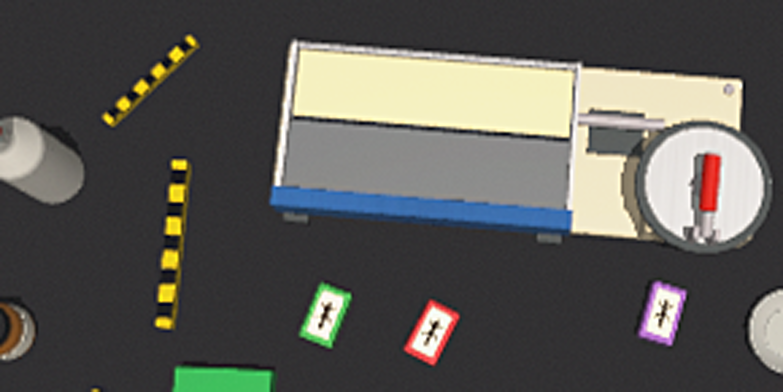

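View pics/c2.png

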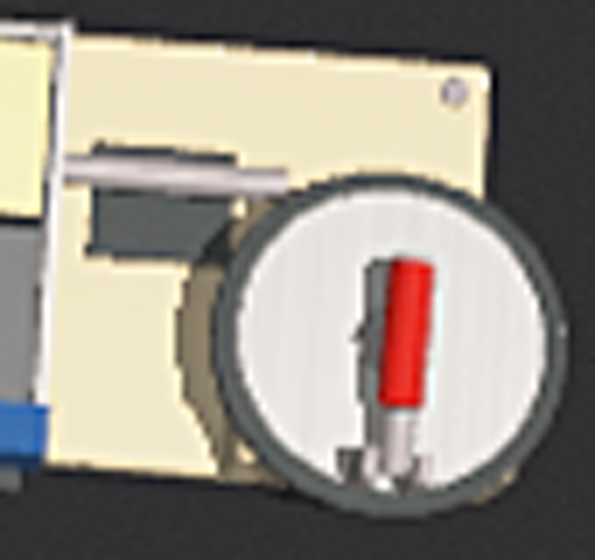

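The crop confirms the bar at (213,205): it is 182 mm long in the measurement, against about 132 mm for the other two. The handle's pivot is on the robot side of the wheel, crop (400,470), and the grip lies over the hub, pointing +x.

```bash
cat >> h.py <<'E'
def go(x,y,z,yaw,tilt=0):
    "yaw of tool y in deg; tilt about tool y; print turn (units 8deg) then shift (units 50mm) in axes after the turn"
    s,p,Q=st(); t=np.radians(yaw); yv=np.array([np.cos(t),np.sin(t),0]); zv=np.array([0,0,-1.])
    T=np.c_[np.cross(yv,zv),yv,zv]@R.from_euler("y",tilt,degrees=True).as_matrix()
    r=R.from_matrix(Q.T@T).as_rotvec(degrees=True)/8; d=T.T@(np.array([x,y,z])-p)/.05
    print("at",p.round(4),"w",round(s["gripper_width"],4),"f",s["wrist_force"].round(1),"t",round(s["t"],1)); print("turn",r.round(2),"| shift",d.round(2))
E
python3 -c "
from h import *
go(.438,.174,.10,68.3)"
```

```text
at [0.1678 0.5755 0.2476] w 0.0856 f [-1.  -0.2 -0.5] t 0.1
turn [-0.01 -0.    0.68] | shift [-7.99 -5.46  2.95]
```

```bash
python3 -m jog '0 0 0 0 0 0.68 0.5; -1 -0.7 0 0 0 0 0.5; -1 -0.7 0.3 0 0 0 0.5; -1 -0.7 0.3 0 0 0 0.5; -1 -0.7 0.3 0 0 0 0.5; -1 -0.7 0.3 0 0 0 0.5; -1 -0.7 0.5 0 0 0 0.5; -1 -0.7 0.5 0 0 0 0.5; -1 -0.56 0.5 0 0 0 0.5; 0 0 0.25 0 0 0 0.5;0 0 0 0 0 0 0.5' 40
python3 - <<'E'
from h import *
go(.438,.174,.022,68.3)
im=bot.snapshot("top"); cv2.imwrite("pics/g1.png",cv2.resize(im[180:280,200:360,::-1],None,fx=5,fy=5))
E
```

```text
t: 1.25
ee_pos: [0.3813, 0.2571, 0.1286]
tcp_rot: [-0.002, 0.19, 0.982, -0.001]
wrist_force: [-1.5, 0.3, 0.3]
gripper_width: 0.0639
finger_force: 0.0
at [0.3813 0.2571 0.1286] w 0.0639 f [-1.5  0.3  0.3] t 1.2
turn [-0.02 -0.02 -0.02] | shift [-1.67 -1.13  2.13]
```

View pics/g1.png

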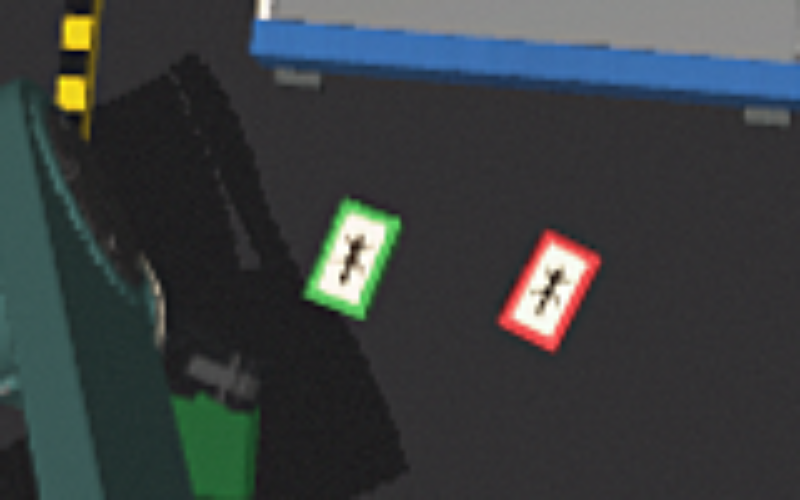

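The green block is still at px (270,231), and the arm stopped short because of the joint-speed limit. I'll use smaller rows.

```bash
python3 -m jog '-0.42 -0.28 0 0 0 0 0.5; -0.42 -0.28 0 0 0 0 0.5; -0.42 -0.28 0 0 0 0 0.5; -0.41 -0.29 0 0 0 0 0.5; 0 0 0.5 0 0 0 0.5; 0 0 0.5 0 0 0 0.5; 0 0 0.5 0 0 0 0.5; 0 0 0.3 0 0 0 0.5;0 0 0 0 0 0 0.5'
python3 -c "
from h import *
go(.438,.174,.022,68.3)"
```

```text
t: 2.2
ee_pos: [0.4371, 0.1764, 0.0393]
tcp_rot: [-0.001, 0.187, 0.982, -0.001]
wrist_force: [0.2, 0.1, 0.3]
gripper_width: 0.064
finger_force: 0.0
at [0.4371 0.1764 0.0393] w 0.064 f [0.2 0.1 0.3] t 2.2
turn [-0.01 -0.02  0.02] | shift [-0.03 -0.04  0.35]
```

```bash
python3 -m jog '-0.03 -0.04 0.35 0 0 0 0.5; 0 0 0 0 0 0 -0.5; 0 0 0 0 0 0 -0.5; 0 0 0 0 0 0 -0.5; 0 0 0 0 0 0 -0.5; 0 0 0 0 0 0 -0.5; 0 0 -0.6 0 0 0 -0.5; 0 0 -0.6 0 0 0 -0.5; 0 0 -0.6 0 0 0 -0.5; 0 0 -0.6 0 0 0 -0.5;0 0 0 0 0 0 -0.5' 40
python3 -c "
from h import *
go(.680,.151,.10,-5.2)"
```

```text
t: 3.3
ee_pos: [0.4419, 0.1739, 0.1467]
tcp_rot: [0.004, 0.188, 0.982, 0.002]
wrist_force: [0.4, 1.0, -0.7]
gripper_width: 0.035
finger_force: 40.4
at [0.4419 0.1739 0.1467] w 0.035 f [ 0.4  1.  -0.7] t 3.3
turn [0.06 0.02 9.19] | shift [-0.02  4.78  0.93]
```

```bash
python3 -m jog '0 0 0 0 0 0.9 -0.5; 0 0 0 0 0 0.9 -0.5; 0 0 0 0 0 0.9 -0.5; 0 0 0 0 0 0.9 -0.5; 0 0 0 0 0 0.9 -0.5; 0 0 0 0 0 0.9 -0.5; 0 0 0 0 0 0.9 -0.5; 0 0 0 0 0 0.9 -0.5; 0 0 0 0 0 0.9 -0.5; 0 0 0 0 0 0.9 -0.5;0 0 0 0 0 0.19 -0.5;0 0 0 0 0 0 -0.5' && python3 -m jog '0 0.6 0 0 0 0 -0.5;0 0.6 0 0 0 0 -0.5;0 0.6 0 0 0 0 -0.5;0 0.6 0 0 0 0 -0.5;0 0.6 0 0 0 0 -0.5;0 0.6 0 0 0 0 -0.5;0 0.6 0.4 0 0 0 -0.5;0 0.58 0.5 0 0 0 -0.5;0 0 0 0 0 0 -0.5'
python3 -c "
from h import *
go(.680,.151,.062,-5.2)"
```

```text
t: 4.5
ee_pos: [0.4388, 0.1731, 0.1424]
tcp_rot: [-0.0, 0.738, 0.675, -0.0]
wrist_force: [0.4, -0.6, 0.5]
gripper_width: 0.0348
finger_force: 46.7
t: 5.4
ee_pos: [0.6787, 0.1504, 0.0936]
tcp_rot: [-0.001, 0.738, 0.675, -0.001]
wrist_force: [-1.2, 0.3, -0.5]
gripper_width: 0.0349
finger_force: 46.8
at [0.6787 0.1504 0.0936] w 0.0349 f [-1.2  0.3 -0.5] t 5.4
turn [-0.02  0.01  0.01] | shift [0.01 0.03 0.63]
```

```bash
python3 -m jog '0 0.03 0.3 0 0 0 -0.5;0 0 0.2 0 0 0 -0.5;0 0 0.12 0 0 0 -0.5;0 0 0 0 0 0 -0.5;0 0 0 0 0 0 -0.5;0 0 0 0 0 0 0.2;0 0 0 0 0 0 0.2;0 0 0 0 0 0 0.2;0 0 -0.6 0 0 0 0.2;0 0 -0.6 0 0 0 0.4;0 0 -0.5 0 0 0 0.5;0 0 0 0 0 0 0.5'
python3 -c "
from h import *
go(.419,.063,.12,63.1)"
```

```text
t: 6.6
ee_pos: [0.6816, 0.1517, 0.1564]
tcp_rot: [0.002, 0.739, 0.674, 0.003]
wrist_force: [0.2, -0.5, -0.3]
gripper_width: 0.0637
finger_force: 0.0
at [0.6816 0.1517 0.1564] w 0.0637 f [ 0.2 -0.5 -0.3] t 6.6
turn [ 0.06  0.02 -8.54] | shift [ 3.88 -3.96  0.73]
```

```bash
python3 -m jog '0 0 0 0 0 -0.9 0.5;0 0 0 0 0 -0.9 0.5;0 0 0 0 0 -0.9 0.5;0 0 0 0 0 -0.9 0.5;0 0 0 0 0 -0.9 0.5;0 0 0 0 0 -0.9 0.5;0 0 0 0 0 -0.9 0.5;0 0 0 0 0 -0.9 0.5;0 0 0 0 0 -0.9 0.5;0 0 0 0 0 -0.44 0.5;0 0 0 0 0 0 0.5' && python3 -m jog '0.43 -0.44 0 0 0 0 0.5;0.43 -0.44 0 0 0 0 0.5;0.43 -0.44 0 0 0 0 0.5;0.43 -0.44 0 0 0 0 0.5;0.43 -0.44 0 0 0 0 0.5;0.43 -0.44 0 0 0 0 0.5;0.43 -0.44 0 0 0 0 0.5;0.43 -0.44 0.3 0 0 0 0.5;0.44 -0.44 0.4 0 0 0 0.5;0 0 0 0 0 0 0.5'
python3 - <<'E'
from h import *
im=bot.snapshot("scene"); hsv=cv2.cvtColor(im,cv2.COLOR_RGB2HSV)
cv2.imwrite("pics/s2.png",cv2.resize(im[130:290,210:430,::-1],None,fx=3.6,fy=3.6))
go(.419,.063,.024,63.1); print(px("scene",[[.419,.063,.022],[.437,-.179,.022],[.68,.151,.058]]))
E
```

```text
t: 7.7
ee_pos: [0.6782, 0.1512, 0.1509]
tcp_rot: [-0.001, 0.232, 0.973, -0.0]
wrist_force: [-0.2, -0.0, -0.9]
gripper_width: 0.0638
finger_force: 0.0
t: 8.7
ee_pos: [0.4082, 0.0619, 0.1143]
tcp_rot: [-0.005, 0.234, 0.972, -0.001]
wrist_force: [-0.4, -0.3, -0.4]
gripper_width: 0.064
finger_force: 0.0
at [0.4122 0.0622 0.1155] w 0.0639 f [ 0.6 -0.1 -1. ] t 8.8
turn [-0.02 -0.03 -0.02] | shift [-0.11  0.08  1.83]
[[342.1861414  190.38426216]
 [286.65222065 161.62580387]
 [317.42227867 250.60735366]]
```

View pics/s2.png

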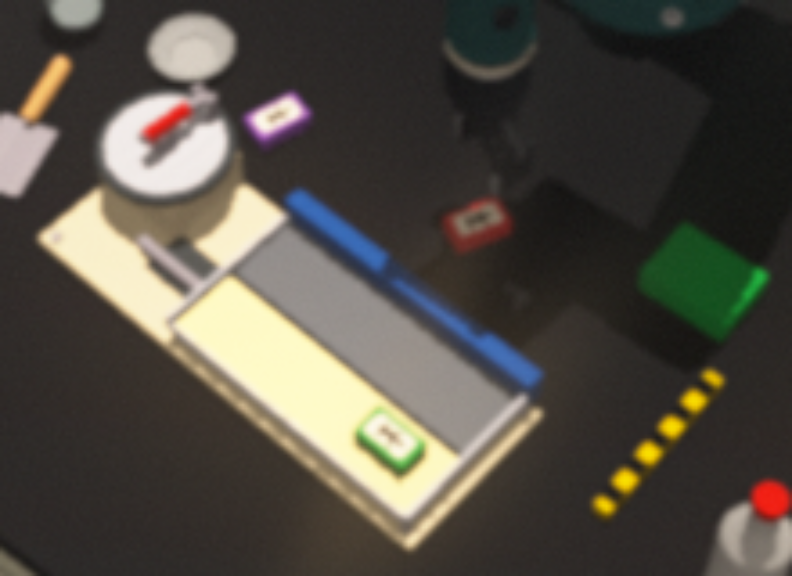

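The green block lies flat on the pale half at crop (390,440). The red block is at (477,220) and the violet at (277,117), both where I predicted.

```bash
python3 -m jog '-0.11 0.08 0.4 0 0 0 0.5;0 0 0.5 0 0 0 0.5;0 0 0.5 0 0 0 0.5;0 0 0.43 0 0 0 0.5;0 0 0 0 0 0 0.5' && python3 -c "
from h import *
go(.419,.063,.022,63.1)"
```

```text
t: 9.25
ee_pos: [0.4231, 0.0637, 0.0235]
tcp_rot: [-0.001, 0.233, 0.972, -0.0]
wrist_force: [-1.1, 0.8, -0.6]
gripper_width: 0.0643
finger_force: 0.0
at [0.4231 0.0637 0.0235] w 0.0643 f [-1.1  0.8 -0.6] t 9.2
turn [-0.01 -0.01 -0.01] | shift [ 0.07 -0.05  0.03]
```

```bash
python3 -m jog '0.03 -0.02 0 0 0 0 0.5; 0 0 0 0 0 0 -0.5; 0 0 0 0 0 0 -0.5; 0 0 0 0 0 0 -0.5; 0 0 0 0 0 0 -0.5; 0 0 0 0 0 0 -0.5; 0 0 -0.6 0 0 0 -0.5; 0 0 -0.6 0 0 0 -0.5; 0 0 -0.6 0 0 0 -0.5; 0 0 -0.6 0 0 0 -0.5;0 0 0 0 0 0 -0.5' && python3 -m jog '0 0 0 0 0 0.9 -0.5;0 0 0 0 0 0.9 -0.5;0 0 0 0 0 0.9 -0.5;0 0 0 0 0 0.9 -0.5;0 0 0 0 0 0.9 -0.5;0 0 0 0 0 0.9 -0.5;0 0 0 0 0 0.9 -0.5;0 0 0 0 0 0.9 -0.5;0 0 0 0 0 0.9 -0.5;0 0 0 0 0 0.44 -0.5;0 0 0 0 0 0 -0.5'
python3 -c "
from h import *
go(.672,.061,.10,-5.2)"
```

```text
t: 10.35
ee_pos: [0.4239, 0.0634, 0.1493]
tcp_rot: [0.004, 0.233, 0.973, 0.001]
wrist_force: [0.6, -0.3, -1.3]
gripper_width: 0.0346
finger_force: 40.8
t: 11.45
ee_pos: [0.4206, 0.0633, 0.145]
tcp_rot: [-0.0, 0.739, 0.674, -0.0]
wrist_force: [0.1, 0.3, 0.0]
gripper_width: 0.0353
finger_force: 40.8
at [0.4206 0.0633 0.145 ] w 0.0353 f [0.1 0.3 0. ] t 11.4
turn [-0.    0.   -0.01] | shift [0.41 5.01 0.9 ]
```

```bash
python3 -m jog '0.05 0.62 0 0 0 0 -0.5;0.05 0.63 0 0 0 0 -0.5;0.05 0.63 0 0 0 0 -0.5;0.05 0.63 0 0 0 0 -0.5;0.05 0.63 0 0 0 0 -0.5;0.05 0.62 0 0 0 0 -0.5;0.05 0.62 0.4 0 0 0 -0.5;0.06 0.62 0.5 0 0 0 -0.5;0 0 0 0 0 0 -0.5;0 0 0 0 0 0 -0.5'
python3 -c "
from h import *
go(.672,.061,.0615,-5.2)"
```

```text
t: 12.45
ee_pos: [0.6708, 0.061, 0.0986]
tcp_rot: [-0.001, 0.738, 0.675, -0.001]
wrist_force: [0.3, 0.1, -1.3]
gripper_width: 0.035
finger_force: 40.8
at [0.6708 0.061  0.0986] w 0.035 f [ 0.3  0.1 -1.3] t 12.4
turn [-0.02  0.    0.01] | shift [0.   0.02 0.74]
```

```bash
python3 -m jog '0 0.02 0.4 0 0 0 -0.5;0 0 0.2 0 0 0 -0.5;0 0 0.13 0 0 0 -0.5;0 0 0 0 0 0 -0.5;0 0 0 0 0 0 -0.5;0 0 0 0 0 0 0.2;0 0 0 0 0 0 0.2;0 0 0 0 0 0 0.2;0 0 -0.6 0 0 0 0.2;0 0 -0.6 0 0 0 0.4;0 0 -0.6 0 0 0 0.5;0 0 0 0 0 0 0.5'
python3 -c "
from h import *
go(.437,-.179,.14,72.1)"
```

```text
t: 13.65
ee_pos: [0.6761, 0.0609, 0.1588]
tcp_rot: [0.003, 0.739, 0.674, 0.003]
wrist_force: [1.2, -0.2, -0.4]
gripper_width: 0.0639
finger_force: 0.0
at [0.6761 0.0609 0.1588] w 0.0639 f [ 1.2 -0.2 -0.4] t 13.7
turn [ 0.06  0.04 -9.66] | shift [ 3.08 -6.04  0.38]
```

```bash
python3 -m jog '0 0 0 0 0 -0.9 0.5;0 0 0 0 0 -0.9 0.5;0 0 0 0 0 -0.9 0.5;0 0 0 0 0 -0.9 0.5;0 0 0 0 0 -0.9 0.5;0 0 0 0 0 -0.9 0.5;0 0 0 0 0 -0.9 0.5;0 0 0 0 0 -0.9 0.5;0 0 0 0 0 -0.9 0.5;0 0 0 0 0 -0.9 0.5;0 0 0 0 0 -0.66 0.5;0 0 0 0 0 0 0.5' && python3 -m jog '0.28 -0.55 0 0 0 0 0.5;0.28 -0.55 0 0 0 0 0.5;0.28 -0.55 0 0 0 0 0.5;0.28 -0.55 0 0 0 0 0.5;0.28 -0.55 0 0 0 0 0.5;0.28 -0.55 0 0 0 0 0.5;0.28 -0.55 0 0 0 0 0.5;0.28 -0.55 0 0 0 0 0.5;0.28 -0.55 0 0 0 0 0.5;0.28 -0.55 0.1 0 0 0 0.5;0.28 -0.54 0.1 0 0 0 0.5;0 0 0 0 0 0 0.5'
python3 - <<'E'
from h import *
im=bot.snapshot("scene"); hsv=cv2.cvtColor(im,cv2.COLOR_RGB2HSV)
vi=(hsv[...,0]>125)&(hsv[...,0]<160)&(hsv[...,1]>80)&(im.max(2)>60);vi[:140]=0;vi[190:]=0;vi[:,:265]=0;vi[:,310:]=0
print(rect("scene",cv2.morphologyEx(vi.astype(np.uint8),cv2.MORPH_CLOSE,np.ones((9,9))),.015))
go(.437,-.179,.022,72.1)
E
```

```text
t: 14.85
ee_pos: [0.6724, 0.0609, 0.153]
tcp_rot: [-0.001, 0.156, 0.988, -0.0]
wrist_force: [0.7, 0.2, -0.4]
gripper_width: 0.064
finger_force: 0.0
t: 16.05
ee_pos: [0.4303, -0.1801, 0.1429]
tcp_rot: [-0.001, 0.159, 0.987, 0.0]
wrist_force: [-0.1, 0.1, -0.8]
gripper_width: 0.0641
finger_force: 0.0
[(array([287., 163.]), 437, -178, 69, 51, -13.3)]
at [ 0.4319 -0.1795  0.1433] w 0.0641 f [-0.1 -0.5 -0.1] t 16.1
turn [ 0.   -0.01 -0.04] | shift [-0.09  0.04  2.43]
```

The violet block hasn't moved. Next I'll descend and grasp it.

```bash
python3 -m jog '-0.08 0.04 0.5 0 0 0 0.5;0 0 0.5 0 0 0 0.5;0 0 0.5 0 0 0 0.5;0 0 0.5 0 0 0 0.5;0 0 0.4 0 0 0 0.5;0 0 0 0 0 0 0.5' && python3 -m jog '0 0 0 0 0 0 -0.5; 0 0 0 0 0 0 -0.5; 0 0 0 0 0 0 -0.5; 0 0 0 0 0 0 -0.5; 0 0 0 0 0 0 -0.5; 0 0 -0.6 0 0 0 -0.5; 0 0 -0.6 0 0 0 -0.5; 0 0 -0.6 0 0 0 -0.5; 0 0 -0.6 0 0 0 -0.5;0 0 0 0 0 0 -0.5'
python3 -c "
from h import *
go(.664,-.029,.12,-5.2)"
```

```text
t: 16.7
ee_pos: [0.4371, -0.1769, 0.0217]
tcp_rot: [-0.002, 0.156, 0.988, 0.001]
wrist_force: [0.1, 1.0, 0.0]
gripper_width: 0.064
finger_force: 0.0
t: 17.7
ee_pos: [0.4401, -0.1797, 0.1476]
tcp_rot: [0.004, 0.156, 0.988, -0.002]
wrist_force: [1.3, -0.8, -0.1]
gripper_width: 0.0348
finger_force: 40.4
at [ 0.4401 -0.1797  0.1476] w 0.0348 f [ 1.3 -0.8 -0.1] t 17.7
turn [0.03 0.06 9.66] | shift [3.41 4.19 0.55]
```

```bash
python3 -m jog '0 0 0 0 0 0.9 -0.5;0 0 0 0 0 0.9 -0.5;0 0 0 0 0 0.9 -0.5;0 0 0 0 0 0.9 -0.5;0 0 0 0 0 0.9 -0.5;0 0 0 0 0 0.9 -0.5;0 0 0 0 0 0.9 -0.5;0 0 0 0 0 0.9 -0.5;0 0 0 0 0 0.9 -0.5;0 0 0 0 0 0.9 -0.5;0 0 0 0 0 0.66 -0.5;0 0 0 0 0 0 -0.5' && python3 -m jog '0.38 0.46 0 0 0 0 -0.5;0.38 0.46 0 0 0 0 -0.5;0.38 0.47 0 0 0 0 -0.5;0.38 0.46 0 0 0 0 -0.5;0.38 0.47 0 0 0 0 -0.5;0.38 0.46 0 0 0 0 -0.5;0.38 0.47 0 0 0 0 -0.5;0.38 0.47 0.2 0 0 0 -0.5;0.37 0.47 0.3 0 0 0 -0.5;0 0 0 0 0 0 -0.5;0 0 0 0 0 0 -0.5'
python3 -c "
from h import *
go(.664,-.029,.0615,-5.2)"
```

```text
t: 18.9
ee_pos: [0.4372, -0.1781, 0.1431]
tcp_rot: [-0.0, 0.739, 0.674, -0.0]
wrist_force: [-0.1, -0.2, -1.4]
gripper_width: 0.0352
finger_force: 40.5
t: 20.0
ee_pos: [0.6611, -0.0271, 0.1174]
tcp_rot: [-0.001, 0.738, 0.675, -0.001]
wrist_force: [-0.3, 0.0, -0.8]
gripper_width: 0.0353
finger_force: 40.4
at [ 0.6611 -0.0271  0.1174] w 0.0353 f [-0.3  0.  -0.8] t 20.0
turn [-0.02  0.    0.02] | shift [-0.03  0.06  1.12]
```

```bash
python3 -m jog '-0.03 0.06 0.5 0 0 0 -0.5;0 0 0.4 0 0 0 -0.5;0 0 0.21 0 0 0 -0.5;0 0 0 0 0 0 -0.5;0 0 0 0 0 0 -0.5;0 0 0 0 0 0 0.2;0 0 0 0 0 0 0.2;0 0 0 0 0 0 0.2;0 0 -0.6 0 0 0 0.2;0 0 -0.6 0 0 0 0.4;0 0 -0.6 0 0 0 0.5;0 0 -0.6 0 0 0 0.5'
python3 - <<'E'
from h import *
im=bot.snapshot("top"); hsv=cv2.cvtColor(im,cv2.COLOR_RGB2HSV)
cv2.imwrite("pics/t3.png",cv2.resize(im[115:225,240:445,::-1],None,fx=3.8,fy=3.8))
go(.566,-.218,.16,82.1)
E
```

```text
t: 21.2
ee_pos: [0.6646, -0.0293, 0.1846]
tcp_rot: [0.0, 0.739, 0.674, 0.0]
wrist_force: [0.4, -0.6, 0.1]
gripper_width: 0.0637
finger_force: 0.0
at [ 0.6676 -0.0296  0.1903] w 0.0639 f [ 1.9 -0.8  3.3] t 21.2
turn [  0.04   0.05 -10.91] | shift [ 1.49 -4.01  0.61]
```

View pics/t3.png

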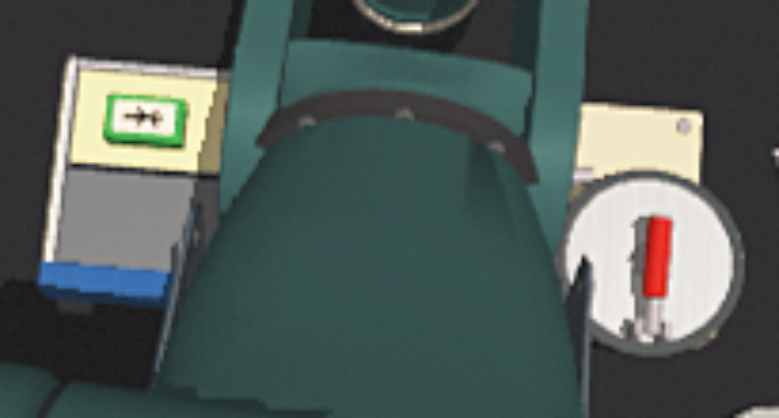

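The green block is placed squarely on the pale half, crop (145,120). The arm hides the other two, and the handle is still folded at (655,260). I'll move over the handle and check the tray from there.

```bash
python3 -m jog '0 0 0 0 0 -0.91 0.2;0 0 0 0 0 -0.91 0.2;0 0 0 0 0 -0.91 0.2;0 0 0 0 0 -0.91 0.2;0 0 0 0 0 -0.91 0.2;0 0 0 0 0 -0.91 0.2;0 0 0 0 0 -0.91 0.2;0 0 0 0 0 -0.91 0.2;0 0 0 0 0 -0.91 0.2;0 0 0 0 0 -0.91 0.2;0 0 0 0 0 -0.91 0.2;0 0 0 0 0 -0.91 0.2' && python3 -m jog '0.18 -0.5 0 0 0 0 0.2;0.18 -0.5 0 0 0 0 0.2;0.18 -0.5 0 0 0 0 0.2;0.18 -0.5 0 0 0 0 0.2;0.18 -0.5 0 0 0 0 0.2;0.19 -0.5 0 0 0 0 0.2;0.19 -0.5 0.1 0 0 0 0.2;0.19 -0.5 0.3 0 0 0 0.2;0 0 0 0 0 0 0.2;0 0 0 0 0 0 0.2'
python3 - <<'E'
from h import *
im=bot.snapshot("scene")
cv2.imwrite("pics/s4.png",cv2.resize(im[130:290,210:370,::-1],None,fx=3.7,fy=3.7))
go(.566,-.218,.104,82.1)
E
```

```text
t: 22.45
ee_pos: [0.6647, -0.0293, 0.1833]
tcp_rot: [0.0, 0.066, 0.998, -0.0]
wrist_force: [-0.6, -0.1, 0.5]
gripper_width: 0.0513
finger_force: 0.0
t: 23.45
ee_pos: [0.5642, -0.2176, 0.163]
tcp_rot: [-0.0, 0.069, 0.998, 0.0]
wrist_force: [-0.4, 0.3, 0.6]
gripper_width: 0.0513
finger_force: 0.0
at [ 0.5648 -0.2172  0.1634] w 0.0513 f [ 0.3 -0.1  0.6] t 23.5
turn [0. 0. 0.] | shift [-0.03 -0.01  1.19]
```

View pics/s4.png

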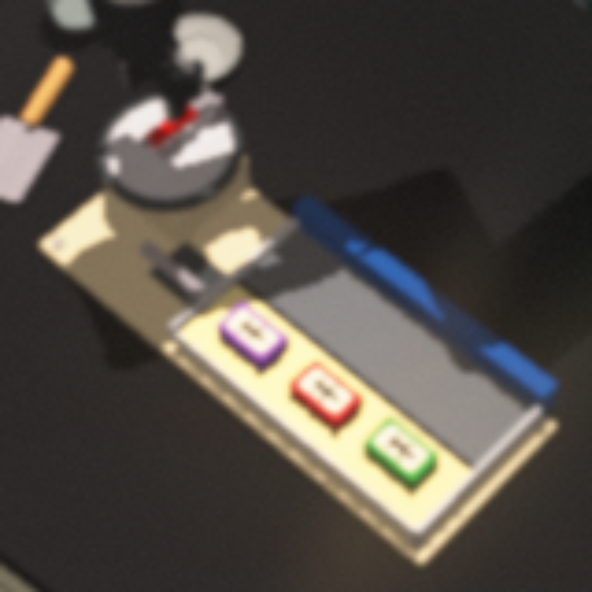

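All three blocks lie flat and square on the pale half, at crop (253,335), (325,393) and (402,452). Next I'll grip the handle end.

```bash
python3 -m jog '-0.03 -0.01 0.4 0 0 0 0.2;0 0 0.4 0 0 0 0.2;0 0 0.39 0 0 0 0.2;0 0 0 0 0 0 0.2' && python3 -m jog '0 0 0 0 0 0 -1;0 0 0 0 0 0 -1;0 0 0 0 0 0 -1;0 0 0 0 0 0 -1;0 0 0 0 0 0 -1;0 0 0 0 0 0 -1' 40 && python3 -m jog '0.01 0 -0.17 0 -1 0 -1;0.01 0 -0.17 0 -1 0 -1;0.01 0 -0.17 0 -1 0 -1' && python3 -m jog '0.01 0 -0.17 0 -1 0 -1;0.01 0 -0.17 0 -1 0 -1;0.01 0 -0.17 0 -1 0 -1'
python3 -c "
from h import *
go(.504,-.21,.16,82.1,-90)"
```

```text
t: 23.9
ee_pos: [0.565, -0.2163, 0.1018]
tcp_rot: [-0.002, 0.068, 0.998, 0.001]
wrist_force: [-0.1, 0.4, 0.1]
gripper_width: 0.0512
finger_force: 0.0
t: 24.5
ee_pos: [0.5675, -0.2167, 0.1051]
tcp_rot: [0.002, 0.069, 0.998, 0.001]
wrist_force: [3.3, 6.7, 0.4]
gripper_width: 0.0165
finger_force: 38.9
t: 24.8
ee_pos: [0.5607, -0.2156, 0.1285]
tcp_rot: [0.202, 0.066, 0.977, -0.013]
wrist_force: [4.7, 10.3, -0.2]
gripper_width: 0.0165
finger_force: 39.5
t: 25.1
ee_pos: [0.5612, -0.2063, 0.162]
tcp_rot: [0.304, 0.073, 0.95, -0.013]
wrist_force: [-36.3, -26.4, -35.6]
gripper_width: 0.016
finger_force: 38.5
at [ 0.5612 -0.2063  0.162 ] w 0.016 f [-36.3 -26.4 -35.6] t 25.1
turn [ 0.   -6.82 -0.16] | shift [ 0.04 -0.23 -1.12]
```

```bash
python3 -m jog '0 0 0 0 0 0 -1;0 0 0 0 0 0 -1'
python3 - <<'E'
from h import *
go(.504,-.21,.16,82.1,-90)
print(bot.state()["joint_pos"].round(2))
im=bot.snapshot("scene")
cv2.imwrite("pics/s5.png",cv2.resize(im[110:210,200:340,::-1],None,fx=5,fy=5))
E
```

```text
t: 25.3
ee_pos: [0.5707, -0.2046, 0.1708]
tcp_rot: [0.312, 0.068, 0.948, -0.011]
wrist_force: [0.5, -0.2, 0.6]
gripper_width: 0.0005
finger_force: 0.0
at [ 0.5707 -0.2046  0.1708] w 0.0005 f [ 0.5 -0.2  0.6] t 25.3
turn [ 0.08 -6.7  -0.15] | shift [ 0.22 -0.29 -1.31]
[-0.64  0.3   2.08  1.03  0.36 -2.98]
```

View pics/s5.png

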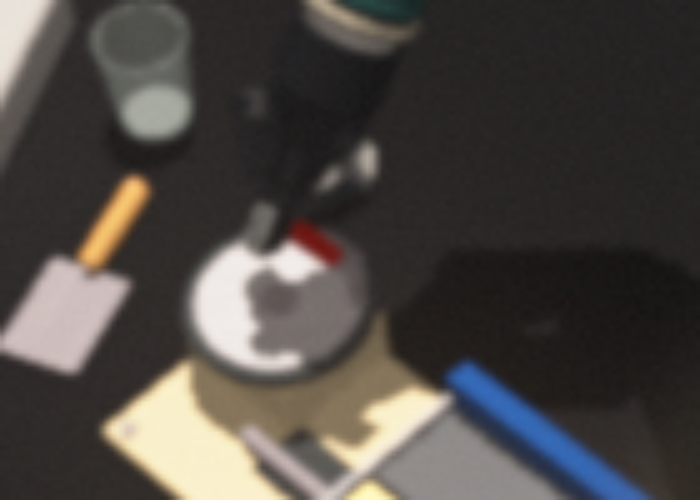

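The grip slipped off at about 35° of tilt because joint 6 reached its limit near a wrist singularity. The handle is partly raised, red at crop (317,243). I'll back off, level the tool and look again.

```bash
python3 -m jog '0 0 -0.5 0 0 0 -1;0 0 -0.5 0 0 0 -1;0 0 -0.5 0 0 0 -1;0 0 0 0 0.7 0 -1;0 0 0 0 0.7 0 -1;0 0 0 0 0.7 0 -1;0 0 0 0 0.7 0 -1;0 0 0 0 0.7 0 -1;0 0 0 0 0.7 0 -1;0 0 0 0 0.4 0 -1;0 0 0 0 0 0 -1'
python3 - <<'E'
from h import *
go(.60,-.10,.25,82.1)
print(bot.state()["joint_pos"].round(2))
E
```

```text
t: 26.45
ee_pos: [0.5314, -0.1978, 0.2319]
tcp_rot: [0.009, 0.064, 0.998, 0.012]
wrist_force: [0.1, -0.4, 0.3]
gripper_width: 0.0002
finger_force: 0.0
at [ 0.5314 -0.1978  0.2319] w 0.0002 f [ 0.1 -0.4  0.3] t 26.4
turn [0.18 0.11 0.07] | shift [-1.09  2.13 -0.36]
[-0.5   0.32  1.61  0.03  1.2  -1.95]
```

```bash
python3 -m jog '-0.2 0.4 0 0.18 0.11 0.07 -1;-0.2 0.4 0 0 0 0 -1;-0.2 0.4 -0.1 0 0 0 -1;-0.2 0.4 -0.1 0 0 0 -1;-0.2 0.4 -0.1 0 0 0 -1;0 0.5 0 0 0 0 -1;0 0.5 0 0 0 0 -1;0 0 0 0 0 0 -1'
python3 - <<'E'
from h import *
for n in("scene","top"):
    im=bot.snapshot(n); hsv=cv2.cvtColor(im,cv2.COLOR_RGB2HSV); g=im.max(2)
    red=((hsv[...,0]<8)|(hsv[...,0]>172))&(hsv[...,1]>150)&(g>70)
    x0,x1,y0,y1=(230,290,145,195) if n=="scene" else (380,445,150,215)
    a=np.zeros(g.shape,bool);a[y0:y1,x0:x1]=1
    c=max(cv2.findContours((red&a).astype(np.uint8),cv2.RETR_EXTERNAL,cv2.CHAIN_APPROX_NONE)[0],key=len)[:,0]
    b=cv2.boxPoints(cv2.minAreaRect(c)); print(n,b.round(1).tolist())
    cv2.imwrite(f"pics/{n}6.png",cv2.resize(im[y0:y1,x0:x1,::-1],None,fx=8,fy=8,interpolation=cv2.INTER_CUBIC))
a,b=cv2.imread("pics/scene6.png"),cv2.imread("pics/top6.png")
a=cv2.resize(a,(400,333));b=cv2.resize(b,(333,333));cv2.imwrite("pics/both6.png",np.hstack([a,b]))
E
```

```text
t: 27.25
ee_pos: [0.5988, -0.0529, 0.2472]
tcp_rot: [0.0, 0.068, 0.998, 0.001]
wrist_force: [0.1, -0.6, -0.1]
gripper_width: 0.0001
finger_force: 0.0
scene [[256.29998779296875, 155.5], [258.79998779296875, 151.8000030517578], [268.70001220703125, 158.5], [266.20001220703125, 162.1999969482422]]Traceback (most recent call last):
  File "<stdin>", line 7, in <module>
ValueError: max() iterable argument is empty
```

```bash
python3 -m jog '0 0.6 0 0 0 0 -1;0 0.6 0 0 0 0 -1;0 0.6 0 0 0 0 -1;0 0.6 0 0 0 0 -1;0 0 0 0 0 0 -1'
python3 - <<'E'
from h import *
V=[]
for n in("scene","top"):
    im=bot.snapshot(n); hsv=cv2.cvtColor(im,cv2.COLOR_RGB2HSV); g=im.max(2)
    red=((hsv[...,0]<8)|(hsv[...,0]>172))&(hsv[...,1]>150)&(g>60)
    x0,x1,y0,y1=(230,290,145,195) if n=="scene" else (375,450,145,220)
    V.append(cv2.resize(im[y0:y1,x0:x1,::-1],(390,325),interpolation=cv2.INTER_CUBIC))
    a=np.zeros(g.shape,bool);a[y0:y1,x0:x1]=1
    for c in cv2.findContours((red&a).astype(np.uint8),cv2.RETR_EXTERNAL,cv2.CHAIN_APPROX_NONE)[0]:
        if len(c)>8:print(n,cv2.boxPoints(cv2.minAreaRect(c[:,0])).round(1).tolist())
cv2.imwrite("pics/both6.png",np.hstack(V))
E
```

```text
t: 27.85
ee_pos: [0.6159, 0.065, 0.2469]
tcp_rot: [-0.0, 0.069, 0.998, 0.001]
wrist_force: [-0.1, -0.1, 0.1]
gripper_width: 0.0001
finger_force: 0.0
scene [[256.29998779296875, 155.5], [258.79998779296875, 151.8000030517578], [268.70001220703125, 158.5], [266.20001220703125, 162.1999969482422]]
top [[400.0, 189.0], [412.5, 176.5], [416.5, 180.5], [404.0, 193.0]]
```

View pics/both6.png

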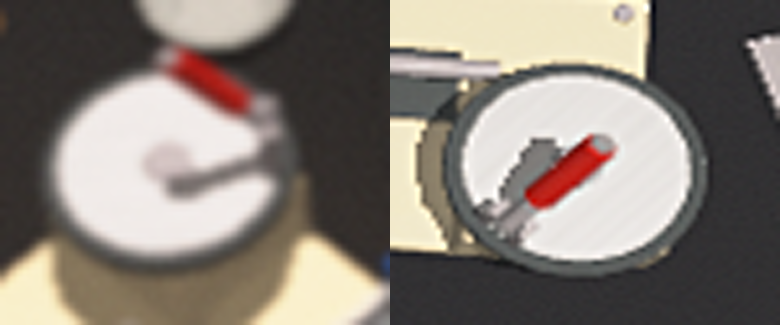

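Two-view image: the handle is half raised, and the wheel has turned some 40° clockwise (its pivot is now at the lower left of the top view). I'll triangulate the grip ends.

```bash
cat >> h.py <<'E'
def tri(us,ut):
    A=[];b=[]
    for n,u in(("scene",us),("top",ut)):
        M,p,Q=cam(n); d=Q@np.linalg.inv(M)@np.r_[u,1]; d/=np.linalg.norm(d); P=np.eye(3)-np.outer(d,d); A.append(P);b.append(P@p)
    x=np.linalg.lstsq(np.vstack(A),np.hstack(b),rcond=None)[0]
    return x.round(4),(px("scene",x)-us).round(1),(px("top",x)-ut).round(1)
E
python3 - <<'E'
from h import *
e=tri([257.5,153.7],[414.5,178.5]);i=tri([267.5,160.3],[402,191]);print(e,i)
d=e[0]-i[0];print(np.linalg.norm(d),np.degrees(np.arctan2(d[2],np.hypot(*d[:2]))),np.degrees(np.arctan2(d[1],d[0])))
E
```

```text
(array([ 0.5514, -0.2048,  0.1654]), array([[-0.6, -0.2]]), array([[-0.7,  0.4]])) (array([ 0.5292, -0.1823,  0.1225]), array([[-0.1, -0. ]]), array([[-0.2,  0.1]]))
0.05328695900499484 53.61750178332453 -45.38452965958454
```

The handle stands at 54°, its plane at yaw −45°, with the pivot near (0.520,−0.178). I'll push it radially outward with shut fingers from the hub side, which puts no torque on the crank.

```bash
python3 -c "
from h import *
go(.573,-.231,.25,45)"
```

```text
at [0.6156 0.0622 0.2468] w 0.0002 f [-0.1 -0.1 -0.8] t 27.9
turn [ 0.   -0.01  4.63] | shift [-3.54 -4.75 -0.06]
```

```bash
python3 -m jog '0 0 0 0 0 0.93 -1;0 0 0 0 0 0.93 -1;0 0 0 0 0 0.93 -1;0 0 0 0 0 0.92 -1;0 0 0 0 0 0.92 -1;0 0 0 0 0 0 -1' && python3 -m jog '-0.35 -0.48 0 0 0 0 -1;-0.35 -0.48 0 0 0 0 -1;-0.35 -0.48 0 0 0 0 -1;-0.35 -0.48 0 0 0 0 -1;-0.35 -0.48 0 0 0 0 -1;-0.35 -0.47 0 0 0 0 -1;-0.36 -0.47 0 0 0 0 -1;-0.36 -0.47 0 0 0 0 -1;-0.36 -0.47 0 0 0 0 -1;-0.36 -0.47 0 0 0 0 -1;0 0 0 0 0 0 -1;0 0 0 0 0 0 -1' 
python3 -c "
from h import *
go(.573,-.231,.15,45)"
```

```text
t: 28.55
ee_pos: [0.6155, 0.061, 0.2468]
tcp_rot: [-0.001, 0.384, 0.923, 0.0]
wrist_force: [-0.1, -0.9, 0.6]
gripper_width: 0.0003
finger_force: 0.0
t: 29.75
ee_pos: [0.572, -0.2315, 0.2463]
tcp_rot: [-0.001, 0.383, 0.924, 0.0]
wrist_force: [0.5, 0.3, -0.2]
gripper_width: 0.0002
finger_force: 0.0
at [ 0.572  -0.2315  0.2463] w 0.0002 f [ 0.5  0.3 -0.2] t 29.8
turn [-0.   -0.02 -0.  ] | shift [-0.01  0.02  1.93]
```

```bash
python3 -m jog '0 0 0.5 0 0 0 -1;0 0 0.5 0 0 0 -1;0 0 0.5 0 0 0 -1;0 0 0.43 0 0 0 -1;0 0 0 0 0 0 -1' && python3 -m jog '0.12 0 0 0 0 0 -1;0.12 0 0 0 0 0 -1;0.12 0 0 0 0 0 -1;0.12 0 0 0 0 0 -1;0.12 0 0 0 0 0 -1;0 0 0 0 0 0 -1' && python3 -m jog '0.12 0 0 0 0 0 -1;0.12 0 0 0 0 0 -1;0.12 0 0 0 0 0 -1;0.12 0 0 0 0 0 -1;0 0 0 0 0 0 -1'
python3 -c "
from h import *
go(.534,-.192,.15,45)"
```

```text
t: 30.25
ee_pos: [0.5702, -0.228, 0.1469]
tcp_rot: [-0.004, 0.382, 0.924, 0.001]
wrist_force: [-1.0, 0.5, -0.8]
gripper_width: 0.0002
finger_force: 0.0
t: 30.85
ee_pos: [0.5503, -0.2079, 0.1503]
tcp_rot: [-0.002, 0.383, 0.924, 0.0]
wrist_force: [-0.4, 0.2, 2.2]
gripper_width: -0.0
finger_force: 0.2
t: 31.35
ee_pos: [0.538, -0.1941, 0.1539]
tcp_rot: [0.004, 0.383, 0.924, -0.0]
wrist_force: [2.9, -2.0, 2.4]
gripper_width: -0.0003
finger_force: 0.5
at [ 0.538  -0.1941  0.1539] w -0.0003 f [ 2.9 -2.   2.4] t 31.4
turn [ 0.02  0.06 -0.  ] | shift [ 0.09 -0.03  0.08]
```

```bash
python3 -m jog '0.08 0 0 0 0 0 -1;0.06 0 0 0 0 0 -1;0 0 0 0 0 0 -1'
python3 -c "
from h import *
go(.534,-.192,.15,45)"
python3 -m jog '-0.4 0 0 0 0 0 -1;-0.3 0 -0.4 0 0 0 -1;0 0 -0.5 0 0 0 -1;0 0 -0.5 0 0 0 -1;0 0 -0.5 0 0 0 -1;-0.3 0.5 0 0 0 0 -1;-0.3 0.5 0 0 0 0 -1;-0.3 0.5 0 0 0 0 -1;-0.3 0.5 0 0 0 0 -1;-0.3 0.5 0 0 0 0 -1;-0.3 0.5 0 0 0 0 -1;0 0.5 0 0 0 0 -1'
python3 - <<'E'
from h import *
V=[]
for n in("scene","top"):
    im=bot.snapshot(n); hsv=cv2.cvtColor(im,cv2.COLOR_RGB2HSV); g=im.max(2)
    red=((hsv[...,0]<8)|(hsv[...,0]>172))&(hsv[...,1]>150)&(g>60)
    x0,x1,y0,y1=(230,290,135,185) if n=="scene" else (375,450,145,220)
    V.append(cv2.resize(im[y0:y1,x0:x1,::-1],(390,325),interpolation=cv2.INTER_CUBIC))
    a=np.zeros(g.shape,bool);a[y0:y1,x0:x1]=1
    for c in cv2.findContours((red&a).astype(np.uint8),cv2.RETR_EXTERNAL,cv2.CHAIN_APPROX_NONE)[0]:
        if len(c)>5:print(n,cv2.boxPoints(cv2.minAreaRect(c[:,0])).round(1).tolist())
cv2.imwrite("pics/both7.png",np.hstack(V))
E
```

```text
t: 31.65
ee_pos: [0.5348, -0.1903, 0.1523]
tcp_rot: [0.006, 0.383, 0.924, -0.001]
wrist_force: [11.1, -8.1, 3.9]
gripper_width: 0.0
finger_force: 2.9
at [ 0.5348 -0.1903  0.1523] w 0.0 f [11.1 -8.1  3.9] t 31.6
turn [ 0.02  0.08 -0.  ] | shift [-0.01 -0.04  0.05]
t: 32.85
ee_pos: [0.7422, -0.152, 0.2429]
tcp_rot: [-0.002, 0.383, 0.924, 0.0]
wrist_force: [-0.7, 0.5, -0.9]
gripper_width: 0.0001
finger_force: 0.0
scene [[265.70001220703125, 151.8000030517578], [271.0, 151.0], [272.29998779296875, 159.8000030517578], [266.8999938964844, 160.60000610351562]]
```

View pics/both7.png

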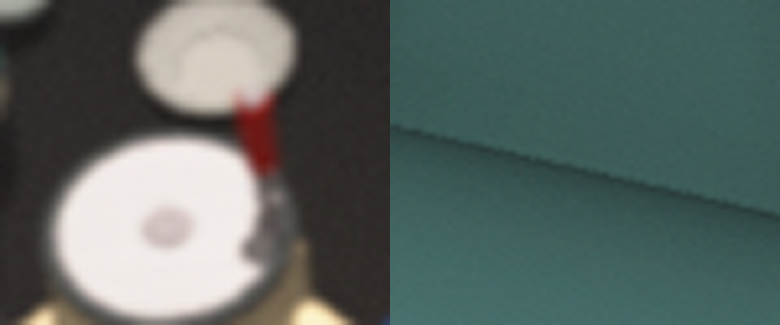

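The scene view shows the handle standing about upright at crop (258,130), and the 11 N rise at the end suggests its stop. I'll check its position by casting to the grip's height.

```bash
python3 - <<'E'
from h import *
for u,z in(([269,155.9],.15),([268.4,151.4],.178),([269.6,160.2],.122)):
    q=w("scene",[u],z)[0]; d=q[:2]-[.559,-.2175]; print(q,np.hypot(*d),np.degrees(np.arctan2(d[1],d[0])))
print(px("top",[[.559,-.2175,.076]]))
go(.522,-.176,.25,45)
E
```

```text
[ 0.52616984 -0.17403264  0.15      ] 0.054472293965409785 127.06313625178718
[ 0.52796974 -0.17179436  0.178     ] 0.055243850709163204 124.17318698685555
[ 0.52407679 -0.17644448  0.122     ] 0.0538997825601707 130.38561282273622
[[410.7824022 183.8759186]]
at [ 0.7426 -0.1489  0.2427] w -0.0001 f [0.1 0.1 0.6] t 33.0
turn [-0.   -0.04  0.01] | shift [ 2.74 -3.5  -0.15]
```

The handle is upright at radius 54–55 mm and angle about 128°. I'll grasp it from above.

```bash
python3 -m jog '0.4 -0.5 0 0 0 0 0.2;0.4 -0.5 0 0 0 0 0.2;0.4 -0.5 0 0 0 0 0.2;0.4 -0.5 0 0 0 0 0.2;0.38 -0.5 0 0 0 0 0.2;0.38 -0.5 0 0 0 0 0.2;0.38 -0.5 0 0 0 0 0.2;0 0 0 0 0 0 0.2;0 0 0 0 0 0 0.2'
python3 -c "
from h import *
go(.525,-.175,.152,45)"
```

```text
t: 33.85
ee_pos: [0.5197, -0.1784, 0.2448]
tcp_rot: [-0.002, 0.383, 0.924, 0.0]
wrist_force: [0.2, 0.7, -0.1]
gripper_width: 0.0511
finger_force: 0.0
at [ 0.5197 -0.1784  0.2448] w 0.0511 f [ 0.2  0.7 -0.1] t 33.9
turn [-0.   -0.02 -0.01] | shift [-0.03  0.12  1.86]
```

```bash
python3 -m jog '-0.03 0.12 0.3 0 0 0 0.2;0 0 0.4 0 0 0 0.2;0 0 0.4 0 0 0 0.2;0 0 0.4 0 0 0 0.2;0 0 0.36 0 0 0 0.2;0 0 0 0 0 0 0.2' && python3 -m jog '0 0 0 0 0 0 -1;0 0 0 0 0 0 -1;0 0 0 0 0 0 -1;0 0 0 0 0 0 -1;0 0 0 0 0 0 -1' 40
python3 -c "
from h import *
p=st()[1]; d=p[:2]-[.559,-.2175]; print(np.hypot(*d),np.degrees(np.arctan2(d[1],d[0])))
go(.525,-.175,.152,45)"
```

```text
t: 34.45
ee_pos: [0.5252, -0.1743, 0.1494]
tcp_rot: [-0.004, 0.383, 0.924, 0.0]
wrist_force: [-0.8, -0.3, 0.2]
gripper_width: 0.0513
finger_force: 0.0
t: 34.95
ee_pos: [0.527, -0.1757, 0.1531]
tcp_rot: [0.0, 0.383, 0.924, 0.0]
wrist_force: [0.4, -1.4, 5.6]
gripper_width: 0.0168
finger_force: 39.4
0.05265589548515122 127.39535370800009
at [ 0.527  -0.1757  0.1531] w 0.0168 f [ 0.4 -1.4  5.6] t 35.0
turn [ 0.  0. -0.] | shift [ 0.04 -0.02  0.02]
```

```bash
python3 -m jog '-0.074 0.277 0 0 0 0 -1;-0.144 0.249 0 0 0 0 -1;-0.203 0.203 0 0 0 0 -1;-0.249 0.144 0 0 0 0 -1;-0.277 0.074 0 0 0 0 -1;-0.287 0 0 0 0 0 -1'
python3 -c "
from h import *
p=st()[1]; d=p[:2]-[.559,-.2175]; print(np.hypot(*d),np.degrees(np.arctan2(d[1],d[0])))"
```

```text
t: 35.55
ee_pos: [0.6057, -0.1826, 0.1531]
tcp_rot: [0.0, 0.383, 0.924, 0.003]
wrist_force: [3.3, 7.0, 6.8]
gripper_width: 0.0173
finger_force: 40.2
0.05829638847257085 36.75092858643665
```

Working well. I'll continue the crank.

```bash
python3 -m jog '-0.277 -0.074 0 0 0 0 -1;-0.249 -0.144 0 0 0 0 -1;-0.203 -0.203 0 0 0 0 -1;-0.144 -0.249 0 0 0 0 -1;-0.074 -0.277 0 0 0 0 -1;0 -0.287 0 0 0 0 -1' && python3 -m jog '0.074 -0.277 0 0 0 0 -1;0.144 -0.249 0 0 0 0 -1;0.203 -0.203 0 0 0 0 -1;0.249 -0.144 0 0 0 0 -1;0.277 -0.074 0 0 0 0 -1;0.287 0 0 0 0 0 -1' && python3 -m jog '0.277 0.074 0 0 0 0 -1;0.249 0.144 0 0 0 0 -1;0.203 0.203 0 0 0 0 -1;0.144 0.249 0 0 0 0 -1;0.074 0.277 0 0 0 0 -1;0 0.287 0 0 0 0 -1'
python3 - <<'E'
from h import *
p=st()[1]; d=p[:2]-[.559,-.2175]; print(np.hypot(*d),np.degrees(np.arctan2(d[1],d[0])))
im=bot.snapshot("scene")
cv2.imwrite("pics/s8.png",cv2.resize(im[110:290,210:370,::-1],None,fx=3.2,fy=3.2))
E
```

```text
t: 36.15
ee_pos: [0.5945, -0.2627, 0.1531]
tcp_rot: [0.0, 0.383, 0.924, 0.001]
wrist_force: [0.4, 4.9, 9.2]
gripper_width: 0.0169
finger_force: 40.0
t: 36.75
ee_pos: [0.5195, -0.2513, 0.1532]
tcp_rot: [0.003, 0.384, 0.923, 0.002]
wrist_force: [14.3, 7.3, -1.0]
gripper_width: 0.017
finger_force: 39.5
t: 37.35
ee_pos: [0.5268, -0.1757, 0.153]
tcp_rot: [-0.0, 0.383, 0.924, -0.0]
wrist_force: [-0.8, -5.0, 7.2]
gripper_width: 0.0169
finger_force: 40.5
0.052775689104046404 127.54335149164775
```

View pics/s8.png

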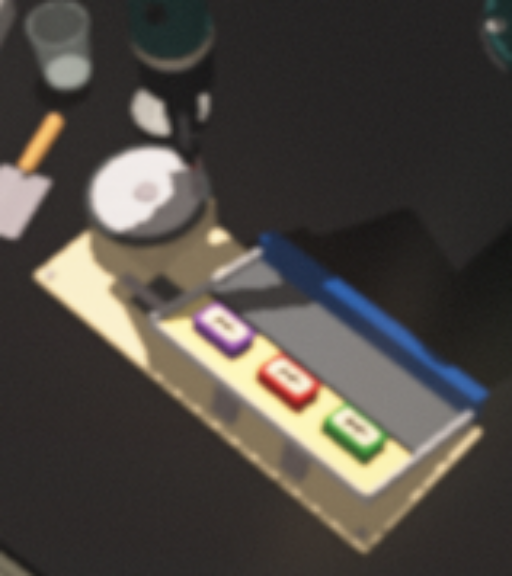

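One turn is done and the tray is half tilted, with the blocks still at crop (223,328), (288,382) and (354,432). On to the second turn.

```bash
python3 -m jog '-0.074 0.277 0 0 0 0 -1;-0.144 0.249 0 0 0 0 -1;-0.203 0.203 0 0 0 0 -1;-0.249 0.144 0 0 0 0 -1;-0.277 0.074 0 0 0 0 -1;-0.287 0 0 0 0 0 -1' && python3 -m jog '-0.277 -0.074 0 0 0 0 -1;-0.249 -0.144 0 0 0 0 -1;-0.203 -0.203 0 0 0 0 -1;-0.144 -0.249 0 0 0 0 -1;-0.074 -0.277 0 0 0 0 -1;0 -0.287 0 0 0 0 -1' && python3 -m jog '0.074 -0.277 0 0 0 0 -1;0.144 -0.249 0 0 0 0 -1;0.203 -0.203 0 0 0 0 -1;0.249 -0.144 0 0 0 0 -1' && python3 -m jog '0.138 -0.037 0 0 0 0 -1'&& python3 -m jog '0.138 -0.037 0 0 0 0 -1'
```

```text
t: 38.0
ee_pos: [0.6055, -0.1823, 0.153]
tcp_rot: [-0.0, 0.383, 0.924, 0.003]
wrist_force: [2.3, 6.9, 7.7]
gripper_width: 0.0171
finger_force: 40.9
t: 38.6
ee_pos: [0.5949, -0.2623, 0.153]
tcp_rot: [0.0, 0.383, 0.924, 0.001]
wrist_force: [-0.1, 4.4, 9.4]
gripper_width: 0.017
finger_force: 40.6
t: 39.0
ee_pos: [0.5406, -0.2677, 0.153]
tcp_rot: [0.001, 0.384, 0.923, 0.003]
wrist_force: [8.2, 11.1, 8.1]
gripper_width: 0.0168
finger_force: 40.7
t: 39.1
ee_pos: [0.5339, -0.2639, 0.1531]
tcp_rot: [0.0, 0.384, 0.923, 0.003]
wrist_force: [7.0, 6.5, 4.5]
gripper_width: 0.0171
finger_force: 40.6
t: 39.2
ee_pos: [0.529, -0.2606, 0.1531]
tcp_rot: [0.001, 0.384, 0.923, 0.003]
wrist_force: [10.9, 7.8, 4.0]
gripper_width: 0.0171
finger_force: 40.6
```

```bash
python3 -m jog '0.143 0 0 0 0 0 -1'; python3 -m jog '0.143 0 0 0 0 0 -1';python3 -m jog '0.138 0.037 0 0 0 0 -1'; python3 -m jog '0.138 0.037 0 0 0 0 -1'
```

```text
t: 39.3
ee_pos: [0.5242, -0.2562, 0.1531]
tcp_rot: [0.002, 0.384, 0.924, 0.002]
wrist_force: [8.4, 4.6, 4.5]
gripper_width: 0.0167
finger_force: 40.4
t: 39.4
ee_pos: [0.5197, -0.2513, 0.1531]
tcp_rot: [0.002, 0.384, 0.924, 0.002]
wrist_force: [10.7, 4.5, 1.8]
gripper_width: 0.0166
finger_force: 40.4
t: 39.5
ee_pos: [0.5161, -0.2457, 0.1531]
tcp_rot: [0.002, 0.383, 0.924, 0.002]
wrist_force: [9.0, 1.6, 2.6]
gripper_width: 0.0171
finger_force: 40.2
t: 39.6
ee_pos: [0.5129, -0.2398, 0.1532]
tcp_rot: [0.003, 0.383, 0.924, 0.001]
wrist_force: [10.8, 1.3, 1.0]
gripper_width: 0.0167
finger_force: 40.2
```

```bash
python3 -m jog '0.124 0.072 0 0 0 0 -1'; python3 -m jog '0.124 0.072 0 0 0 0 -1';python3 -m jog '0.101 0.101 0 0 0 0 -1'; python3 -m jog '0 0 0 0 0 0 -1'
python3 - <<'E'
from h import *
p=st()[1]; d=p[:2]-[.559,-.2175]; print(np.hypot(*d),np.degrees(np.arctan2(d[1],d[0])))
im=bot.snapshot("scene")
cv2.imwrite("pics/s9.png",cv2.resize(im[110:290,210:370,::-1],None,fx=3.2,fy=3.2))
E
```

```text
t: 39.7
ee_pos: [0.5106, -0.2333, 0.1531]
tcp_rot: [0.002, 0.383, 0.924, 0.001]
wrist_force: [6.6, -1.7, 2.3]
gripper_width: 0.0166
finger_force: 40.1
t: 39.8
ee_pos: [0.5089, -0.2267, 0.1531]
tcp_rot: [0.003, 0.383, 0.924, 0.001]
wrist_force: [8.8, -1.3, 1.1]
gripper_width: 0.017
finger_force: 40.0
t: 39.9
ee_pos: [0.5082, -0.2197, 0.1531]
tcp_rot: [0.002, 0.383, 0.924, 0.0]
wrist_force: [4.2, -2.5, 3.3]
gripper_width: 0.0168
finger_force: 40.1
t: 40.0
ee_pos: [0.5082, -0.2186, 0.1531]
tcp_rot: [0.002, 0.383, 0.924, 0.001]
wrist_force: [5.2, 1.6, 4.7]
gripper_width: 0.0166
finger_force: 40.2
0.05083195639312099 -178.7354948523471
```

View pics/s9.png

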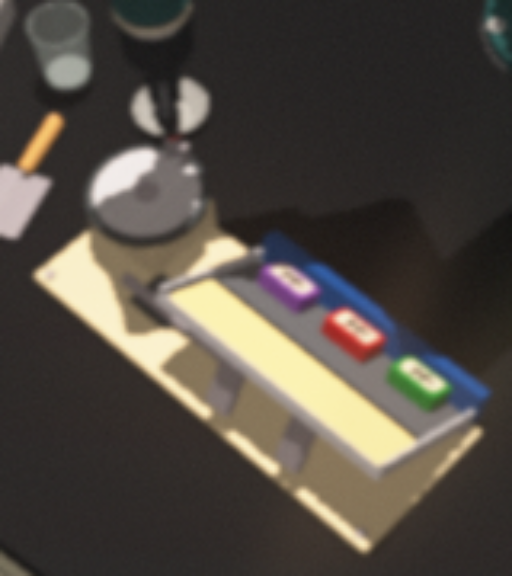

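All three blocks have slid flush to the fence, at crop (290,284), (353,333) and (420,381). From the angle count the crank is at 12.4 rad or more. I'll hold briefly, then crank back.

```bash
python3 -m jog '0 0 0 0 0 0 -1;0 0 0 0 0 0 -1;0 0 0 0 0 0 -1;-0.101 -0.101 0 0 0 0 -1;-0.249 -0.144 0 0 0 0 -1;-0.277 -0.074 0 0 0 0 -1;-0.287 0 0 0 0 0 -1' && python3 -m jog '-0.277 0.074 0 0 0 0 -1;-0.249 0.144 0 0 0 0 -1;-0.203 0.203 0 0 0 0 -1;-0.144 0.249 0 0 0 0 -1;-0.074 0.277 0 0 0 0 -1;0 0.287 0 0 0 0 -1' && python3 -m jog '0.074 0.277 0 0 0 0 -1;0.144 0.249 0 0 0 0 -1;0.203 0.203 0 0 0 0 -1;0.249 0.144 0 0 0 0 -1;0.277 0.074 0 0 0 0 -1;0.287 0 0 0 0 0 -1' && python3 -m jog '0.277 -0.074 0 0 0 0 -1;0.249 -0.144 0 0 0 0 -1;0.203 -0.203 0 0 0 0 -1;0.144 -0.249 0 0 0 0 -1;0.074 -0.277 0 0 0 0 -1;0 -0.287 0 0 0 0 -1'
python3 -c "
from h import *
p=st()[1]; d=p[:2]-[.559,-.2175]; print(np.hypot(*d),np.degrees(np.arctan2(d[1],d[0])))"
```

```text
t: 40.75
ee_pos: [0.5288, -0.2606, 0.153]
tcp_rot: [0.0, 0.384, 0.923, 0.003]
wrist_force: [6.1, 12.9, 9.9]
gripper_width: 0.017
finger_force: 41.0
t: 41.35
ee_pos: [0.6046, -0.2534, 0.1531]
tcp_rot: [-0.0, 0.383, 0.924, -0.0]
wrist_force: [-2.1, -2.3, 8.7]
gripper_width: 0.0169
finger_force: 40.7
t: 41.95
ee_pos: [0.5971, -0.174, 0.1531]
tcp_rot: [0.002, 0.383, 0.924, 0.002]
wrist_force: [5.2, 1.5, 3.7]
gripper_width: 0.0171
finger_force: 40.6
t: 42.55
ee_pos: [0.5178, -0.1856, 0.1531]
tcp_rot: [0.001, 0.383, 0.924, 0.001]
wrist_force: [6.7, -1.7, 3.2]
gripper_width: 0.0169
finger_force: 40.3
0.052089844423243804 142.22367273368914
```

```bash
python3 -m jog '-0.074 -0.277 0 0 0 0 -1;-0.144 -0.249 0 0 0 0 -1;-0.203 -0.203 0 0 0 0 -1;-0.249 -0.144 0 0 0 0 -1;-0.277 -0.074 0 0 0 0 -1;-0.287 0 0 0 0 0 -1' && python3 -m jog '-0.277 0.074 0 0 0 0 -1;-0.249 0.144 0 0 0 0 -1;-0.203 0.203 0 0 0 0 -1;-0.144 0.249 0 0 0 0 -1;-0.074 0.277 0 0 0 0 -1;0 0.287 0 0 0 0 -1' && python3 -m jog '0.074 0.277 0 0 0 0 -1;0.144 0.249 0 0 0 0 -1;0.203 0.203 0 0 0 0 -1;0.249 0.144 0 0 0 0 -1;0.277 0.074 0 0 0 0 -1;0.287 0 0 0 0 0 -1' && python3 -m jog '0.277 -0.074 0 0 0 0 -1;0.249 -0.144 0 0 0 0 -1;0.203 -0.203 0 0 0 0 -1;0.144 -0.249 0 0 0 0 -1;0.074 -0.277 0 0 0 0 -1;0 -0.287 0 0 0 0 -1' && python3 -m jog '-0.074 -0.277 0 0 0 0 -1;-0.072 -0.124 0 0 0 0 -1' && python3 -m jog '-0.072 -0.124 0 0 0 0 -1;0 0 0 0 0 0 -1'
python3 -c "
from h import *
p=st()[1]; d=p[:2]-[.559,-.2175]; print(np.hypot(*d),np.degrees(np.arctan2(d[1],d[0])))"
```

```text
t: 43.15
ee_pos: [0.5288, -0.2607, 0.153]
tcp_rot: [0.0, 0.384, 0.923, 0.003]
wrist_force: [6.6, 13.1, 11.3]
gripper_width: 0.0171
finger_force: 41.2
t: 43.75
ee_pos: [0.6044, -0.2536, 0.153]
tcp_rot: [-0.0, 0.383, 0.924, -0.0]
wrist_force: [-1.1, -2.3, 9.7]
gripper_width: 0.017
finger_force: 40.8
t: 44.35
ee_pos: [0.5971, -0.1742, 0.1531]
tcp_rot: [0.002, 0.383, 0.924, 0.002]
wrist_force: [6.8, 2.3, 5.2]
gripper_width: 0.0167
finger_force: 40.8
t: 44.95
ee_pos: [0.5177, -0.1857, 0.1531]
tcp_rot: [0.001, 0.383, 0.924, 0.001]
wrist_force: [7.0, -1.0, 2.4]
gripper_width: 0.0169
finger_force: 40.5
t: 45.15
ee_pos: [0.5092, -0.206, 0.1531]
tcp_rot: [0.002, 0.384, 0.924, 0.001]
wrist_force: [6.2, 0.6, 5.5]
gripper_width: 0.0169
finger_force: 40.3
t: 45.35
ee_pos: [0.5083, -0.212, 0.1531]
tcp_rot: [0.002, 0.384, 0.923, 0.002]
wrist_force: [6.8, 2.3, 4.9]
gripper_width: 0.0173
finger_force: 40.6
0.05097938126269637 173.76219172943217
```

```bash
python3 -m jog '-0.101 -0.101 0 0 0 0 -1;0 0 0 0 0 0 -1';python3 -m jog '-0.101 -0.101 0 0 0 0 -1;0 0 0 0 0 0 -1'
python3 -c "
from h import *
p=st()[1]; d=p[:2]-[.559,-.2175]; print(np.hypot(*d),np.degrees(np.arctan2(d[1],d[0])))"
```

```text
t: 45.55
ee_pos: [0.5082, -0.2135, 0.1529]
tcp_rot: [-0.0, 0.385, 0.923, 0.006]
wrist_force: [10.4, 22.4, 11.1]
gripper_width: 0.0167
finger_force: 42.0
t: 45.75
ee_pos: [0.5082, -0.2156, 0.153]
tcp_rot: [-0.002, 0.385, 0.923, 0.01]
wrist_force: [14.8, 40.8, 18.9]
gripper_width: 0.0169
finger_force: 45.9
0.05087505604221472 177.82102506715418
```

The stop at crank 0 is found, with a sharp force rise at an angle of about 175.5°. I'll relax, release, and go to the outer side to fold the handle.

```bash
python3 -m jog '0.11 0.11 0 0 0 0 -1;0 0 0 0 0 0 -1;0 0 0 0 0 0 0;0 0 0 0 0 0 0;0 0 0 0 0 0 0' && python3 -m jog '0 0 -0.4 0 0 0 0;0 0 -0.5 0 0 0 0;0 0 -0.5 0 0 0 0;0 0 -0.2 0 0 0 0;0 0 0 0 0 0 0'
python3 -c "
from h import *
go(.470,-.2110,.235,85)"
```

```text
t: 46.25
ee_pos: [0.5045, -0.218, 0.1514]
tcp_rot: [-0.002, 0.383, 0.924, 0.0]
wrist_force: [0.2, -0.8, 0.5]
gripper_width: 0.0425
finger_force: 0.0
t: 46.75
ee_pos: [0.506, -0.2191, 0.233]
tcp_rot: [0.0, 0.383, 0.924, 0.0]
wrist_force: [-0.2, 0.3, -1.1]
gripper_width: 0.0426
finger_force: 0.0
at [ 0.506  -0.2191  0.233 ] w 0.0426 f [-0.2  0.3 -1.1] t 46.8
turn [ 0.    0.   -5.01] | shift [ 0.73  0.1  -0.04]
```

```bash
python3 -m jog '0 0 0 0 0 -0.9 -1;0 0 0 0 0 -0.9 -1;0 0 0 0 0 -0.9 -1;0 0 0 0 0 -0.9 -1;0 0 0 0 0 -0.9 -1;0 0 0 0 0 -0.5 -1;0.4 0.05 0 0 0 0 -1;0.33 0.05 0 0 0 0 -1;0 0 0 0 0 0 -1;0 0 0 0 0 0 -1'
python3 - <<'E'
from h import *
go(.470,-.211,.166,85)
for n,x0,x1,y0,y1 in(("scene",230,290,125,185),):
    im=bot.snapshot(n); hsv=cv2.cvtColor(im,cv2.COLOR_RGB2HSV); g=im.max(2)
    red=((hsv[...,0]<8)|(hsv[...,0]>172))&(hsv[...,1]>150)&(g>60); a=np.zeros(g.shape,bool);a[y0:y1,x0:x1]=1
    q=np.argwhere(red&a)[:,::-1]; print(len(q),q.mean(0),w(n,[q.mean(0)],.15))
E
```

```text
t: 47.75
ee_pos: [0.4692, -0.2101, 0.2311]
tcp_rot: [-0.001, 0.044, 0.999, 0.001]
wrist_force: [1.1, -0.7, -0.0]
gripper_width: 0.0001
finger_force: 0.0
at [ 0.4692 -0.2101  0.2311] w 0.0001 f [ 1.1 -0.7 -0. ] t 47.8
turn [ 0.01 -0.02 -0.01] | shift [-0.02 -0.02  1.3 ]
27 [264.77777778 149.18518519] [[ 0.51224295 -0.20509048  0.15      ]]
```

```bash
python3 -m jog '-0.02 -0.02 0.4 0 0 0 -1;0 0 0.5 0 0 0 -1;0 0 0.4 0 0 0 -1;0 0 0 0 0 0 -1' && python3 -m jog '-0.28 0 0 0 0 0 -1;-0.2 0 -0.06 0 0 0 -1;-0.2 0 -0.04 0 0 0 -1;-0.2 0 -0.02 0 0 0 -1;0 0 0 0 0 0 -1' && python3 -m jog '-0.18 0 0.12 0 0 0 -1;-0.18 0 0.12 0 0 0 -1;-0.16 0 0.12 0 0 0 -1;0 0 0 0 0 0 -1' && python3 -m jog '-0.12 0 0.18 0 0 0 -1;-0.12 0 0.18 0 0 0 -1;-0.08 0 0.1 0 0 0 -1;0 0 0 0 0 0 -1'
python3 -c "
from h import *
go(.556,-.213,.124,85)"
```

```text
t: 48.2
ee_pos: [0.4693, -0.2104, 0.1644]
tcp_rot: [-0.003, 0.044, 0.999, 0.002]
wrist_force: [-1.3, 0.4, 1.0]
gripper_width: 0.0003
finger_force: 0.0
t: 48.7
ee_pos: [0.5167, -0.2157, 0.174]
tcp_rot: [0.001, 0.044, 0.999, -0.0]
wrist_force: [0.4, 0.1, 0.1]
gripper_width: 0.0001
finger_force: 0.0
t: 49.1
ee_pos: [0.5407, -0.2172, 0.1536]
tcp_rot: [-0.001, 0.044, 0.999, 0.001]
wrist_force: [-0.1, -0.6, 0.1]
gripper_width: -0.0002
finger_force: 0.0
t: 49.5
ee_pos: [0.556, -0.2185, 0.1307]
tcp_rot: [-0.001, 0.044, 0.999, 0.001]
wrist_force: [-0.3, -0.3, -0.5]
gripper_width: -0.0002
finger_force: 0.0
at [ 0.556  -0.2185  0.1307] w -0.0002 f [-0.3 -0.3 -0.5] t 49.5
turn [ 0.01 -0.02 -0.  ] | shift [0.01 0.11 0.13]
```

```bash
python3 -m jog '0 0 0.08 0 0 0 -1' ; python3 -m jog '0 0 0.08 0 0 0 -1;0 0 0 0 0 0 -1'
python3 -m jog '0 0 -0.6 0 0 0 -1;0 0 -0.6 0 0 0 -1;0 0 -0.6 0 0 0 -1;0 0.6 0 0 0 0 -1;0 0.6 0 0 0 0 -1;0 0.6 0 0 0 0 -1;0 0.6 0 0 0 0 -1;-0.3 0.6 0 0 0 0 -1;-0.3 0.6 0 0 0 0 -1;-0.3 0.6 0 0 0 0 -1;-0.3 0.6 0 0 0 0 -1;0 0 0 0 0 0 -1'
python3 - <<'E'
from h import *
V=[]
for n,x0,x1,y0,y1 in(("scene",220,370,130,260),("top",235,445,115,225)):
    im=bot.snapshot(n); hsv=cv2.cvtColor(im,cv2.COLOR_RGB2HSV); g=im.max(2)
    red=((hsv[...,0]<8)|(hsv[...,0]>172))&(hsv[...,1]>150)&(g>60); a=np.zeros(g.shape,bool);a[130:215,230:290 if n=="scene" else 445]=1
    if n=="top": a[:,:380]=0
    for c in cv2.findContours((red&a).astype(np.uint8),cv2.RETR_EXTERNAL,cv2.CHAIN_APPROX_NONE)[0]:
        if len(c)>5:print(n,cv2.boxPoints(cv2.minAreaRect(c[:,0])).round(1).tolist())
    cv2.imwrite(f"pics/{n}10.png",im[:,:,::-1])
go(.6,.065,.25,85)
E
```

```text
t: 49.6
ee_pos: [0.5566, -0.2189, 0.128]
tcp_rot: [-0.0, 0.044, 0.999, 0.0]
wrist_force: [1.0, -0.6, 1.5]
gripper_width: -0.0002
finger_force: 0.6
t: 49.8
ee_pos: [0.5569, -0.2192, 0.1251]
tcp_rot: [0.0, 0.044, 0.999, 0.0]
wrist_force: [-0.6, 0.8, 9.4]
gripper_width: -0.0001
finger_force: 4.5
t: 51.0
ee_pos: [0.6388, 0.0184, 0.2141]
tcp_rot: [0.0, 0.042, 0.999, 0.001]
wrist_force: [-0.4, -0.7, 0.4]
gripper_width: -0.0001
finger_force: 0.0
scene [[250.0, 168.0], [259.5, 158.5], [262.0, 161.0], [252.5, 170.5]]
top [[409.0, 173.0], [415.0, 173.0], [415.0, 192.0], [409.0, 192.0]]
at [0.6367 0.0155 0.2138] w -0.0001 f [-0.1 -0.1  0.2] t 51.1
turn [ 0.   -0.02  0.01] | shift [ 0.82  0.92 -0.72]
```

```bash
python3 - <<'E'
from h import *
e=tri([251.3,169.3],[412,173.5]);i=tri([260.8,159.8],[412,191.5]);print(e,i)
d=e[0]-i[0];print(np.linalg.norm(d),np.degrees(np.arctan2(d[2],np.hypot(*d[:2]))),np.degrees(np.arctan2(d[1],d[0])))
im=bot.snapshot("top"); hsv=cv2.cvtColor(im,cv2.COLOR_RGB2HSV); g=im.max(2)
y=(hsv[...,0]>20)&(hsv[...,0]<33)&(hsv[...,1]>150)&(g>90)
y=cv2.morphologyEx(y.astype(np.uint8),cv2.MORPH_CLOSE,np.ones((9,9)))
a=np.zeros(g.shape,bool);a[165:245,195:235]=1
print("bars",rect("top",(y>0)&a,0.018))
# blocks in scene, tray level
im=bot.snapshot("scene"); hsv=cv2.cvtColor(im,cv2.COLOR_RGB2HSV); g=im.max(2)
o=np.array([.632,.065]);t=np.radians(-5.2);X=np.array([np.cos(t),np.sin(t)]);Y=np.array([-X[1],X[0]])
for nm,lo,hi in(("green",45,80),("red",172,8),("violet",125,160)):
    h=hsv[...,0]; m=((h>lo)&(h<hi)) if lo<hi else ((h>lo)|(h<hi))
    m&=(hsv[...,1]>90)&(g>50); a=np.zeros(g.shape,bool);a[170:245,275:365]=1
    m=cv2.morphologyEx((m&a).astype(np.uint8),cv2.MORPH_CLOSE,np.ones((9,9)))
    for r in rect("scene",m>0,.052,12): q=np.array(r[1:3])/1000-o; print(nm,r,"tray xy",(q@X).round(3),(q@Y).round(3))
E
```

```text
(array([ 0.5816, -0.2155,  0.1001]), array([[-0.3, -0.1]]), array([[-0.4,  0.2]])) (array([ 0.5317, -0.2131,  0.1041]), array([[-0., -0.]]), array([[-0.,  0.]]))
0.05011756179225008 -4.577779254024273 -2.753586903258245
bars [(array([214., 205.]), 516, 338, 182, 22, -3.3)]
green (array([339., 233.]), 580, 164, 60, 43, 84.9) tray xy -0.061 0.094
red (array([318., 217.]), 574, 74, 70, 45, 84.1) tray xy -0.059 0.004
violet (array([300., 203.]), 563, -15, 56, 43, 85.8) tray xy -0.061 -0.086
```

Triangulation puts the grip level at z≈0.10, so the handle is folded. The blocks are in a row at tray x −0.060, and the bar is at (0.517,0.341). Now I'll fetch the bar.

```bash
python3 -c "
from h import *
go(.517,.341,.10,86.7)"
```

```text
at [0.6362 0.0143 0.2139] w -0.0001 f [-0.7 -0.8  0.1] t 51.2
turn [ 0.   -0.02 -0.22] | shift [2.76 6.39 2.28]
```

```bash
python3 -m jog '0 0 0 0 0 -0.22 0;0.25 0.58 0 0 0 0 0;0.25 0.58 0 0 0 0 0;0.25 0.58 0 0 0 0 0;0.25 0.58 0 0 0 0 0;0.25 0.58 0 0 0 0 0;0.25 0.58 0 0 0 0 0;0.25 0.58 0 0 0 0 0;0.25 0.58 0.1 0 0 0 0;0.25 0.58 0.2 0 0 0 0;0.25 0.58 0.3 0 0 0 0;0.26 0.59 0.3 0 0 0 0' && python3 -m jog '0 0 0.4 0 0 0 0;0 0 0.5 0 0 0 0;0 0 0.4 0 0 0 0;0 0 0 0 0 0 0'
python3 -c "
from h import *
go(.517,.341,.021,86.7)"
```

```text
t: 52.4
ee_pos: [0.5172, 0.3416, 0.1697]
tcp_rot: [-0.0, 0.029, 1.0, 0.001]
wrist_force: [0.4, -0.5, -0.2]
gripper_width: 0.0425
finger_force: 0.0
t: 52.8
ee_pos: [0.5152, 0.3397, 0.1021]
tcp_rot: [-0.003, 0.029, 1.0, -0.001]
wrist_force: [0.2, -0.6, -0.6]
gripper_width: 0.0429
finger_force: 0.0
at [0.5152 0.3397 0.1021] w 0.0429 f [ 0.2 -0.6 -0.6] t 52.8
turn [-0.01 -0.05 -0.01] | shift [-0.03  0.03  1.62]
```

```bash
python3 -m jog '-0.03 0.03 0.5 0 0 0 0;0 0 0.5 0 0 0 0;0 0 0.4 0 0 0 0;0 0 0.2 0 0 0 0;0 0 0 0 0 0 0' && python3 -m jog '0 0 0 0 0 0 -1;0 0 0 0 0 0 -1;0 0 0 0 0 0 -1;0 0 0 0 0 0 -1;0 0 0 0 0 0 -1' 40 && python3 -m jog '0 0 -0.5 0 0 0 -1;0 0 -0.5 0 0 0 -1;0 0 -0.5 0 0 0 -1;0 0 -0.5 0 0 0 -1;0 0 -0.4 0 0 0 -1;0 0 0 0 0 0 -1'
python3 -c "
from h import *
go(.5425,.073,.13,-5.2)"
```

```text
t: 53.3
ee_pos: [0.5185, 0.3426, 0.0243]
tcp_rot: [-0.001, 0.029, 1.0, 0.0]
wrist_force: [-0.4, -0.3, -0.2]
gripper_width: 0.0426
finger_force: 0.0
t: 53.8
ee_pos: [0.5198, 0.344, 0.0263]
tcp_rot: [0.0, 0.028, 1.0, 0.001]
wrist_force: [0.0, -0.8, 6.5]
gripper_width: 0.0148
finger_force: 40.3
t: 54.4
ee_pos: [0.5209, 0.3446, 0.1482]
tcp_rot: [0.002, 0.028, 1.0, 0.002]
wrist_force: [-0.1, 0.2, -0.4]
gripper_width: 0.0148
finger_force: 39.5
at [0.5209 0.3446 0.1482] w 0.0148 f [-0.1  0.2 -0.4] t 54.4
turn [ 0.05 -0.   11.49] | shift [-5.37  0.92  0.36]
```

```bash
python3 -m jog '0 -0.5 0 0 0 0 -1;0 -0.5 0 0 0 0 -1;0 -0.5 0 0 0 0 -1;0 -0.5 0 0 0 0 -1;0 0 0 0 0 0 -1' && python3 -m jog '0 0 0 0 0 0.96 -1;0 0 0 0 0 0.96 -1;0 0 0 0 0 0.96 -1;0 0 0 0 0 0.96 -1;0 0 0 0 0 0.96 -1;0 0 0 0 0 0.96 -1;0 0 0 0 0 0.96 -1;0 0 0 0 0 0.96 -1;0 0 0 0 0 0.96 -1;0 0 0 0 0 0.96 -1;0 0 0 0 0 0.95 -1;0 0 0 0 0 0.94 -1'
python3 -c "
from h import *
go(.5425,.073,.13,-5.2)"
```

```text
t: 54.9
ee_pos: [0.5117, 0.2407, 0.1434]
tcp_rot: [-0.002, 0.03, 1.0, -0.0]
wrist_force: [0.2, 0.5, -0.7]
gripper_width: 0.0149
finger_force: 39.5
t: 56.1
ee_pos: [0.5127, 0.2441, 0.1438]
tcp_rot: [-0.001, 0.74, 0.672, -0.0]
wrist_force: [0.4, -0.3, -0.5]
gripper_width: 0.0146
finger_force: 39.5
at [0.5127 0.2441 0.1438] w 0.0146 f [ 0.4 -0.3 -0.5] t 56.1
turn [-0.02 -0.01 -0.04] | shift [-3.35  0.9   0.28]
```

```bash
python3 -m jog '-0.48 0.13 0 0 0 -0.03 -1;-0.48 0.13 0 0 0 0 -1;-0.48 0.13 0 0 0 0 -1;-0.48 0.13 0 0 0 0 -1;-0.48 0.13 0 0 0 0 -1;-0.48 0.13 0 0 0 0 -1;-0.47 0.12 0 0 0 0 -1;0 0 0.3 0 0 0 -1;0 0 0.2 0 0 0 -1;0 0 0 0 0 0 -1;0 0 0 0 0 0 -1'
python3 - <<'E'
from h import *
go(.5425,.073,.092,-5.2)
im=bot.snapshot("scene"); hsv=cv2.cvtColor(im,cv2.COLOR_RGB2HSV); g=im.max(2)
y=(hsv[...,0]>20)&(hsv[...,0]<33)&(hsv[...,1]>140)&(g>60);a=np.zeros(g.shape,bool);a[160:245,270:375]=1
y=cv2.morphologyEx((y&a).astype(np.uint8),cv2.MORPH_CLOSE,np.ones((15,15)))
p=st()[1]
print(rect("scene",y>0,p[2]-.0075,12), rect("scene",y>0,p[2]-.015,12))
E
```

```text
t: 57.2
ee_pos: [0.5429, 0.0735, 0.1188]
tcp_rot: [-0.002, 0.737, 0.676, -0.001]
wrist_force: [-0.2, 0.2, 0.1]
gripper_width: 0.0143
finger_force: 39.5
at [0.5429 0.0735 0.1188] w 0.0143 f [-0.2  0.2  0.1] t 57.2
turn [-0.02 -0.01  0.04] | shift [-0.01 -0.01  0.54]
[(array([335., 211.]), 549, 126, 95, 24, 87.3), (array([309., 191.]), 538, 9, 48, 23, 77.0)] [(array([335., 211.]), 545, 123, 95, 24, 87.3), (array([309., 191.]), 534, 6, 48, 23, 77.0)]
```

```bash
python3 -m jog '-0.01 -0.01 0.25 0 0 0.04 -1;0 0 0.2 0 0 0 -1;0 0 0.06 0 0 0 -1;0 0 0 0 0 0 -1' ; python3 -m jog '0 0 0.04 0 0 0 -1;0 0 0 0 0 0 -1;0 0 0 0 0 0 -1'
```

```text
t: 57.65
ee_pos: [0.5422, 0.0724, 0.093]
tcp_rot: [-0.002, 0.739, 0.674, -0.001]
wrist_force: [0.1, -0.9, -0.6]
gripper_width: 0.0148
finger_force: 39.5
t: 57.95
ee_pos: [0.543, 0.0724, 0.0923]
tcp_rot: [-0.001, 0.739, 0.674, 0.0]
wrist_force: [-1.5, 0.5, 3.8]
gripper_width: 0.0147
finger_force: 40.1
```

Contact at 3.8 N. Next I'll release gently, rise, clear the view and check.

```bash
python3 -m jog '0 0 0 0 0 0 -0.4;0 0 0 0 0 0 -0.3;0 0 0 0 0 0 -0.1;0 0 0 0 0 0 0;0 0 0 0 0 0 0;0 0 -0.2 0 0 0 0;0 0 -0.4 0 0 0 0;0 0 -0.5 0 0 0 0;0 0 -0.5 0 0 0 0;0 0 -0.5 0 0 0 0;0 0 -0.5 0 0 0 0' && python3 -m jog '0.5 0.2 0 0 0 0 0;0.5 0.2 0 0 0 0 0;0.5 0.2 0 0 0 0 0;0.5 0 0 0 0 0 0;0.5 0 0 0 0 0 0;0.5 0 0 0 0 0 0;0.5 0 0 0 0 0 0;0.5 0 0 0 0 0 0;0.5 0 0 0 0 0 0;0.5 0 0 0 0 0 0;0.5 0 0 0 0 0 0;0 0 0 0 0 0 0'
python3 - <<'E'
from h import *
im=bot.snapshot("scene"); it=bot.snapshot("top")
cv2.imwrite("pics/f.png",np.hstack([cv2.resize(im[130:260,220:380,::-1],(400,325)),cv2.resize(it[115:225,240:445,::-1],(400,215)) if 0 else cv2.resize(it[110:240,235:435,::-1],(400,325))]))
for n,i in(("scene",im),("top",it)):
    hsv=cv2.cvtColor(i,cv2.COLOR_RGB2HSV); g=i.max(2)
    y=(hsv[...,0]>20)&(hsv[...,0]<33)&(hsv[...,1]>150)&(g>60);a=np.zeros(g.shape,bool)
    if n=="scene":a[160:240,285:370]=1
    else:a[175:210,245:375]=1
    y=cv2.morphologyEx((y&a).astype(np.uint8),cv2.MORPH_CLOSE,np.ones((9,9)))
    print(n,rect(n,y>0,.084 if n=="top" else .08,12))
E
```

```text
t: 59.05
ee_pos: [0.5429, 0.0722, 0.2236]
tcp_rot: [-0.001, 0.739, 0.674, 0.0]
wrist_force: [0.5, -1.1, 0.5]
gripper_width: 0.0428
finger_force: 0.0
t: 60.25
ee_pos: [0.5981, 0.3464, 0.2227]
tcp_rot: [-0.001, 0.738, 0.675, 0.001]
wrist_force: [1.3, -0.2, -0.5]
gripper_width: 0.0424
finger_force: 0.0
scene [(array([324., 207.]), 543, 74, 182, 25, 84.7)]
top [(array([304., 190.]), 542, 74, 178, 17, 84.8)]
```

View pics/f.png

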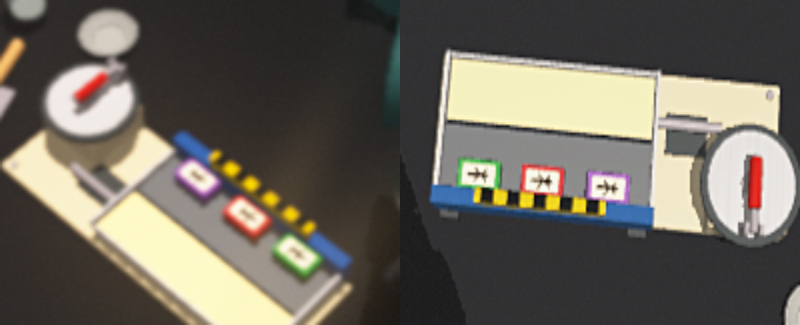

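The final picture shows the three blocks in a row on the fence, the tray level and the handle folded. The bar lies on the fence top at (0.542,0.074), 84.8°, and nothing is being touched.

```bash
python3 -c "
from plant import bot
print(bot.sign_off())"
```

```text
the job is handed in; nothing more can be done
None
```

I handed the job in at about 60 s. By the last images the three blocks lie in one row against the fence, the tray is level, the handle is folded and the scale bar is on the middle of the fence top, but the sign-off returned no verdict. On the first try at raising the handle the grip slipped and turned the crank about 40° with the handle still partly folded. That should have stayed below the 1.8 rad limit.

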